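# Fit a kiln fuse with the fuse tongs

## Robot

A 6-joint arm with a two-finger parallel gripper is mounted at the origin on a cart in front of the work surface, level with it; the furniture and walls round the work are solid. World frame = base frame: x ahead of the robot, y to its left, z up, the work surface at z = 0. Lengths are in m, angles in rad, forces in N, time in s.
With the tool pointing down it reaches from about 0.3 to 0.775 m from the base axis. Payload 14.6 kg.
Tool frame: the origin (TCP) lies on the mounting face of the last link; the fingertips stand 199 mm ahead of it and the grasp point (between the pads) lies 180 mm ahead of it; y points along the fingers, x is the direction in which the jaws open and shut, and the axes are right-handed (so a half turn about y gives the same grasp; the last joint's range is limited). The gripper opens to 94 mm and grips with 3 to 60 N. Pads are 16 mm wide; open, the fingers measure 119 mm over their backs; the gripper's body (75 mm by 177 mm) begins 78 mm behind the grasp point.
Start: joints at [1.04, 0.3, 1.521, -0, 1.321, -0.067], TCP at [0.246, 0.492, 0.405] pointing down, gripper open.
Joint ranges: [-3.03, 3.03], [-0.79, 2.21], [0.23, 2.52], [-1.04, 4.18], [0, 3.07], [-2.55, 2.55]. Speed limits (rad/s): [2.22, 2.22, 2.57, 3.14, 3.14, 3.14].

## Interface

Orientations are given as [roll, pitch, yaw] about the fixed x, y, z axes, in that order (R = Rz(yaw) Ry(pitch) Rx(roll)).
In Python, from workcell import ctrl gives the robot as it stands.
- The arm moves only by the tool arm_command, never from a script. Its argument "motion" is a list of rows, each an object of numbers: "dx", "dy", "dz": the shift along the tool's x, y, z in m; "twist": the turn about the tool's y in rad; "gripper": the finger opening in m, from 0 to 0.094. A call has 1 to 5 rows; each row is the pose to reach, as a shift and turn from the pose commanded when the call began, along the tool's axes at that moment; what a row does not reach only later rows make up. A row lasts 1/12 s, in which the tool goes at most 41.7 mm and 7.16 degrees, less where a joint would pass 70% of its speed; a pose out of reach is approached as far as the arm can. A call with a gripper value outside its range is refused whole. The fingers move at their own pace and stop on an object; the grip force is fixed at half the most. Time passes only in rows, so rows that repeat a pose let the fingers close. It gives the time, the measured TCP pose, the force and the opening at its end, in the units of the state.
- ctrl.get_obs(): the state, without advancing time (a new reading comes with each control period).
- ctrl.snapshot(name): name is "side" or "top"; returns a dict with "img" (400x640x3 uint8, red, green, blue), "depth" (400x640 float32, m along the optical axis (not along the pixel's ray), 0 where there is no reading), "K" (3x3 intrinsics, pixels), "extrinsics" (4x4, takes a point from camera to world coordinates). Camera axes: x right, y up, looking along -z (the intrinsics and any distortion apply to the point x, -y, -z); pixel columns grow to the right and rows downward; lengths in m; the calibration is good to about 2 mm. A picture is of the moment at which its call begins.
- ctrl.finish_job(): hands the job in, once; it reports no verdict.
The state is a dict: "clock": time; "qpos": joint angles; "joint_vel": joint speeds; "joint_torque": joint torques, N m; "eef_pos": TCP position; "tool_rot": TCP orientation; "force": force on the tool from outside, world axes, zero at the start; "torque": the same for the moment, N m; "finger_gap": finger opening in m.
Only numpy, scipy, OpenCV 4.12 (cv2) and the standard library are available. Lean on these libraries where they do the work, as an engineer would, in place of code of your own. Each camera call takes 0.05 s, during which the arm holds its last target.

## Task

Take the sprung fuse tongs from their holder, squeeze them on the spare fuse with the red band to lift it out of the rack, and push it past the tight throat of the empty clips in the kiln's fuse base until it is fully home and level, without forcing it: the ceramic cracks. Then stand the tongs back in their holder. Touch fuses only with the tongs and leave everything else alone.

Things in the scene. Friction and masses are not known exactly. Their poses are not given: they have to be found in the camera images.
- tongs: Fuse tongs: dark red bow on top, two sprung legs, about 100 mm tall, standing upright, jaws down. Origin: on the middle line, 1 mm below the jaws' feet; z up the tongs; the legs close along y and are 16 mm wide along x. Each leg turns on a hinge 88 mm up, 17.5 mm from the middle. Let go, they spring open.
- tongs_grip (a point): Middle between the black ribbed finger pads, 66 mm above the tongs' origin (pads 48 to 84 mm up). Grip across y: outer faces 49 mm apart at rest, 44 mm when the jaws hold a fuse. About 10 N shuts the jaws on a fuse; 25 to 40 N then grips it firmly. Red finger guards under the pads, top 44 mm above the origin, stick out 5 mm more; fingertips may rest on them.
- tongs_jaws (a point): Middle between the jaws, 11.5 mm above the tongs' origin: where a held fuse's centre lies. Open, the jaws' hooks are 32 mm apart; their feet end 10.5 mm below this point. Jaws reach over and under a fuse lying along the tongs' x. Under a push the held fuse and the tongs give way upward by 2 to 5 mm.
- fuse_red: The fuse to fit: cartridge 22 mm in diameter, 58 mm long, white ceramic middle (21 mm thick, 26 mm long, take it there) with a red band, steel end caps 16 mm long. Lies level. Origin: its centre; x along its axis. About 60 g.
- fuse_blue: The other spare, same size with a blue band; it stays in the rack. Origin: its centre; x along its axis.
- spare_rack: Wooden board 78 x 116 x 8 mm with two pairs of grey V saddles that carry the fuses by their caps, axes 30 mm above the table and along the board's x, 28 mm either side of its middle. Origin: centre of its underside; it is screwed down.
- fuse_base: Steel mounting plate 170 x 172 mm, screwed down, with a two-way black fuse base. Origin: centre of its underside, z up. The way at its y = -35 mm holds a fuse with a green band; the one at y = +35 mm is empty.
- fuse_seat (a point): Where the centre of a fuse that is home lies in the empty way: 34 mm above the table; x along the fuse. Two copper spring clips (22 mm either side along x, 9 mm wide, tops 9 mm above this point) take the end caps from straight above; between them is room for the jaws. End blocks leave the fuse 2 mm of play at each end.
- clip_throat (a point): Point 7 mm above the seat: a fuse whose centre is here first meets the clips' throat. Pushing through takes 10 to 20 N, greatest with the fuse 2 to 5 mm high; then the drag falls to 5 to 10 N, and rises steeply when the caps meet the solid seat. The fuse stays where it is left, so feel it bottom. Pushing with over 30 N is forcing (the limit, 50 N, counts the clips' pinch of about 15 N too).
- tongs_holder: Grey steel pocket on a foot 60 x 90 mm, screwed down. Origin: centre of its underside; the pocket is 25 mm (x) by 66 mm (y) inside, floor 6 mm and rim 39 mm above the table. The tongs stand in it with their y along its y (either way round).
- frit_jar: Jar with a yellow lid, 64 mm across, 92 mm tall; leave alone. Origin: centre of its underside.
- kiln_meter: Yellow and black hand-held meter, 133 x 68 x 28 mm; leave alone. Origin: centre of its underside.
- tape_roll: Blue roll of tape, 67 mm across, 19 mm tall; leave alone. Origin: centre of its underside.
- pliers: Steel pliers, 146 mm long, lying; leave alone. Origin: centre of their underside.
- screwdriver: Red-handled screwdriver, 200 mm long, lying near the front edge; leave alone. Origin: under its middle.

How it is judged:
On the way, in this order (a step that is already met when the one before it is completed fails the run):
1. the red-banded fuse is lifted clear of the rack, held by the tongs (height (world z) of fuse_red above 0.06 m and contact force between tongs and fuse_red above 0.5 N), for 0.2 s.
2. the fuse is fully home in the clips and the tongs have let go of it (x of fuse_red in the frame of fuse_seat between -0.004 and 0.004 m and y of fuse_red in the frame of fuse_seat between -0.002 and 0.002 m and z of fuse_red in the frame of fuse_seat between -0.0015 and 0.0015 m and angle between the x axis of fuse_red and the x axis of fuse_seat, either way round below 0.06 rad and contact force between tongs and fuse_red below 0.1 N), for 0.3 s.
At the end, for the whole second after the job is handed in: The red-banded fuse sits home in the empty clips (centre within 1.5 mm in height, 2 mm sideways and 4 mm lengthwise of the seat point, within 0.06 rad of its line), free of the tongs; the tongs stand upright (within 0.25 rad) on the floor of their holder's pocket; both at rest (all of step 2 and horizontal distance between tongs and tongs_holder below 0.012 m and z of tongs in the frame of tongs_holder below 0.012 m and angle between tongs's own z axis and vertical below 0.25 rad and angle between the y axis of tongs and the y axis of tongs_holder, either way round below 0.35 rad and linear speed of each of tongs, fuse_red below 0.02 m/s); the robot touches nothing.
It fails at once if the red-banded fuse is pressed on the fuse base with more than 50 N, the clips' pinch included (contact force between fuse_red and fuse_base above 50 N).
It fails at once if the fingers touch a spare fuse (contact force between the fingers and fuse_red above 0.5 N or contact force between the fingers and fuse_blue above 0.5 N).
It fails at once if the other spare is taken or shifted by more than 10 mm (distance of fuse_blue from where it was at the start of the episode above 0.01 m).
It fails at once if the robot itself pushes on the fuse base with more than 3 N (contact force between any of the arm, the fingers and fuse_base above 3 N).
It fails at once if a bystander is shifted by more than 20 mm (distance of any of frit_jar, kiln_meter, tape_roll, pliers, screwdriver from where it was at the start of the episode above 0.02 m).
It also fails if it takes over 72 s, if anything falls off the work surface, if the arm or the gripper's body presses on something with over 40 N, if the wrist force passes 120 N, or if a joint passes its speed limit or range.

## Working session

There is one attempt and no reset: what is moved stays moved. The work goes in short steps, Python scripts to look and compute and a tool call to move; the robot and the scene stay as the last step left them, time stands still between calls to the robot, and variables do not carry over. Pictures are saved under pics/ and viewed, and the job is handed in when it is done.

Besides the shell and the picture viewer there is one more tool, called after ">>>" as name(argument=value, ...) on one line, values as JSON. arm_command: Moves the arm, as the interface text tells. Its arguments: {"type":"object","properties":{"motion":{"type":"array"}},"required":["motion"]}

```bash
ls; mkdir -p pics
python3 - <<'E'
from workcell import ctrl
import cv2,numpy as np
np.set_printoptions(precision=4,suppress=True)
o=ctrl.get_obs();print(o)
for n in("top","side"):
    s=ctrl.snapshot(n);np.savez(f"{n}0.npz",**s);cv2.imwrite(f"pics/{n}0.png",s["img"][:,:,::-1]);print(s["K"],s["extrinsics"],[k for k in s])
E
```

```text
pics
{'clock': 0.0, 'qpos': array([ 1.0404,  0.3005,  1.5216, -0.    ,  1.3207, -0.0666]), 'joint_vel': array([-0.0018, -0.0021,  0.0001, -0.0001, -0.0002,  0.0011]), 'joint_torque': array([ -0.0023, -53.1817, -35.273 ,   0.0707,   0.0244,  -0.0001]), 'eef_pos': array([0.246 , 0.4919, 0.4041]), 'tool_rot': array([-1.5707,  0.0012,  1.107 ]), 'force': array([-0.3994,  0.3604,  0.2755]), 'torque': array([0.0204, 0.0109, 0.0238]), 'finger_gap': 0.09418613491174964}
[[467.6829   0.     319.1171]
 [  0.     467.6829 198.9862]
 [  0.       0.       1.    ]] [[-0.0116  0.9983 -0.0571  0.4634]
 [-0.9999 -0.0117 -0.0013  0.2302]
 [-0.002   0.0571  0.9984  1.0892]
 [ 0.      0.      0.      1.    ]] ['img', 'depth', 'K', 'extrinsics']
[[424.483    0.     318.3556]
 [  0.     424.483  199.1044]
 [  0.       0.       1.    ]] [[ 0.9586  0.1932 -0.2093  0.291 ]
 [-0.2843  0.6021 -0.7461 -0.6568]
 [-0.0181  0.7747  0.6321  0.815 ]
 [ 0.      0.      0.      1.    ]] ['img', 'depth', 'K', 'extrinsics']
```

View pics/top0.png

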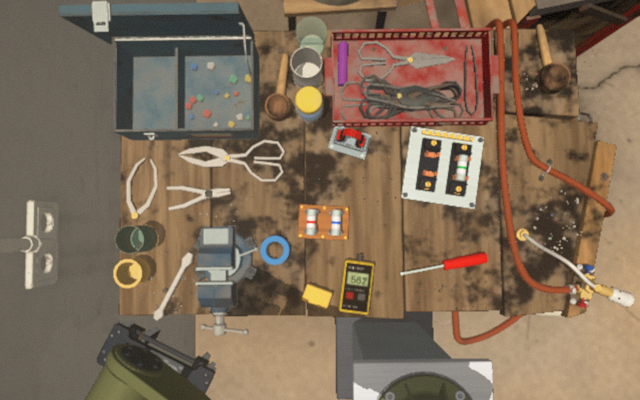

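View pics/side0.png

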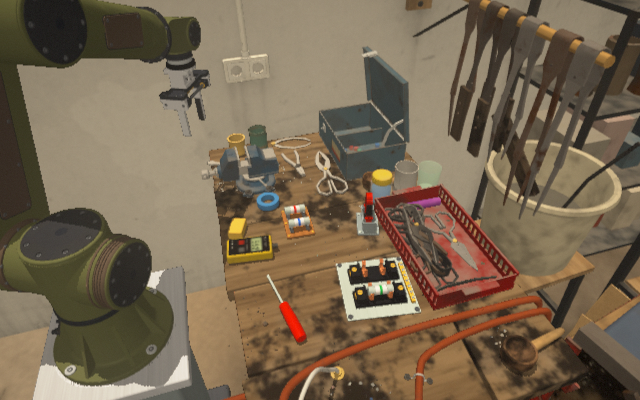

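```bash
cat > h.py <<'E'
import numpy as np,cv2
np.set_printoptions(precision=4,suppress=True)
def load(n): return dict(np.load(n+".npz"))
def crop(s,box,f,out):
    x0,y0,x1,y1=box
    cv2.imwrite("pics/"+out,cv2.resize(s["img"][y0:y1,x0:x1,::-1],None,fx=f,fy=f,interpolation=cv2.INTER_CUBIC))
def ray(s,u,v):
    K=s["K"];E=s["extrinsics"]
    d=E[:3,:3]@np.array([(u-K[0,2])/K[0,0],-(v-K[1,2])/K[1,1],-1]);return E[:3,3],d
def atz(s,u,v,z):
    o,d=ray(s,u,v);return o+d*(z-o[2])/d[2]
def dep(s,u,v):
    o,d=ray(s,u,v);return o+d*s["depth"][int(round(v)),int(round(u))]
def proj(s,P):
    K=s["K"];E=s["extrinsics"];p=E[:3,:3].T@(np.asarray(P)-E[:3,3])
    return np.array([K[0,0]*p[0]/-p[2]+K[0,2],-K[1,1]*p[1]/-p[2]+K[1,2]])
E
python3 - <<'E'
from h import *
t=load("top0");s=load("side0")
crop(t,(295,115,375,245),6 if 0 else 4.6,"c1.png")
crop(t,(395,118,495,218),6,"c2.png")
crop(s,(270,180,390,250),6,"c3.png")
crop(s,(330,245,430,325),7,"c4.png")
E
```

```text
(no output)
```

View pics/c1.png

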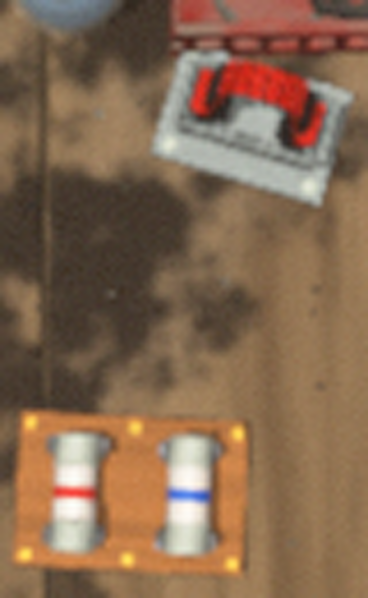

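View pics/c2.png

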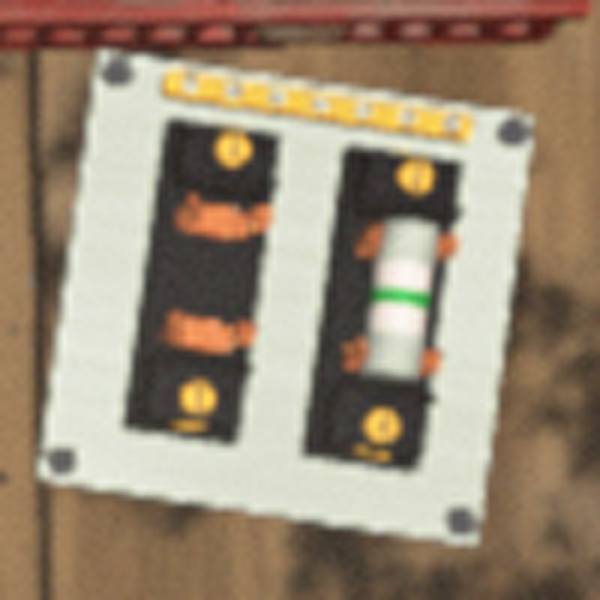

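View pics/c3.png

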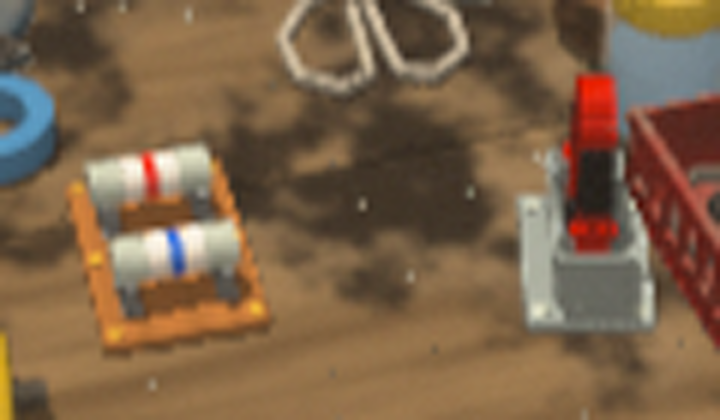

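View pics/c4.png

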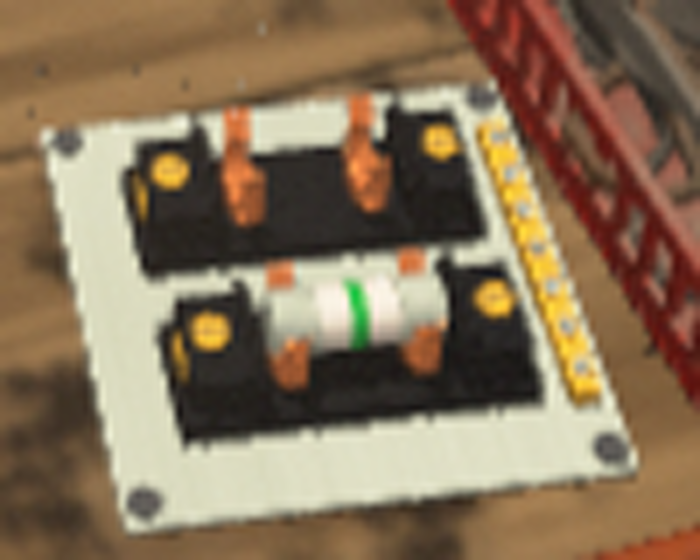

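Run:
```python
from h import *
t=load("top0");s=load("side0")
def T(x,y,f,x0,y0): return (x+.5)/f-.5+x0,(y+.5)/f-.5+y0
print("plate");C=[]
for p in [(98,50),(533,117),(480,545),(40,482)]:
    u,v=T(*p,6,395,118);q=atz(t,u,v,.003);C.append(q);print(u,v,q)
C=np.array(C);print(C.mean(0),[np.linalg.norm(C[i]-C[i-1]) for i in range(4)]);print(np.arctan2(*(C[0]-C[3])[1::-1]),np.arctan2(*(C[1]-C[2])[1::-1]),[np.arctan2(*(C[0]-C[1])[[0,1]]*np.array([-1,1])),np.arctan2(*(C[3]-C[2])[[0,1]]*np.array([-1,1]))])
print("side plate");C=[]
for p in [(43,128),(492,82),(637,465),(127,533)]:
    u,v=T(*p,7,330,245);q=atz(s,u,v,.003);C.append(q);print(q)
C=np.array(C);print(C.mean(0),[np.linalg.norm(C[i]-C[i-1]) for i in range(4)])
print("rack");C=[]
for p in [(20,408),(249,422),(246,574),(14,565)]:
    u,v=T(*p,4.6,295,115);q=atz(t,u,v,.008);C.append(q);print(q)
C=np.array(C);print(C.mean(0),[np.linalg.norm(C[i]-C[i-1]) for i in range(4)])
C=[]
for p in [(68,185),(220,158),(270,323),(105,350)]:
    u,v=T(*p,6,270,180);q=atz(s,u,v,.008);C.append(q)
C=np.array(C);print(C,C.mean(0),[np.linalg.norm(C[i]-C[i-1]) for i in range(4)])
print("holder foot")
for z in(.003,.006):
  C=[]
  for p in [(185,50),(354,92),(321,207),(152,156)]:
    u,v=T(*p,4.6,295,115);q=atz(t,u,v,z);C.append(q)
  C=np.array(C);print(C,C.mean(0),[np.linalg.norm(C[i]-C[i-1]) for i in range(4)])
# depth check
for u,v in [(443,168),(335,140),(350,133),(311,222),(336,222),(324,222),(440,205),(340,170)]: print(u,v,dep(t,u,v))
```

```text
plate
410.9166666666667 125.91666666666667 [0.6947 0.0143 0.003 ]
483.4166666666667 137.08333333333334 [ 0.6662 -0.1549  0.003 ]
474.5833333333333 208.41666666666669 [ 0.4994 -0.1291  0.003 ]
401.25 197.91666666666669 [0.5258 0.0406 0.003 ]
[ 0.5965 -0.0573  0.003 ] [np.float64(0.1709812631490334), np.float64(0.17152541022661466), np.float64(0.16886495202561758), np.float64(0.1717359938681101)]
-0.15459092120247434 -0.15326882455013519 [np.float64(-0.1667479154602508), np.float64(-0.15440880071737917)]
side plate
[0.5289 0.0413 0.003 ]
[0.6941 0.0131 0.003 ]
[ 0.6669 -0.1555  0.003 ]
[ 0.5001 -0.1309  0.003 ]
[ 0.5975 -0.058   0.003 ] [np.float64(0.17453000412333017), np.float64(0.1676004430956981), np.float64(0.17080864830729456), np.float64(0.16863781410663525)]
rack
[0.5158 0.2784 0.008 ]
[0.5074 0.1633 0.008 ]
[0.4312 0.166  0.008 ]
[0.437  0.2821 0.008 ]
[0.4728 0.2225 0.008 ] [np.float64(0.07880889894636485), np.float64(0.11540510883740539), np.float64(0.07620849664094673), np.float64(0.1163110433526741)]
[[0.4393 0.2791 0.008 ]
 [0.5152 0.2762 0.008 ]
 [0.5062 0.1565 0.008 ]
 
[... 253 characters left out ...]
8 0.003 ]
 [0.6436 0.2103 0.003 ]] [0.6583 0.1587 0.003 ] [np.float64(0.05706711921212417), np.float64(0.08876585499906169), np.float64(0.06142178691183408), np.float64(0.08972837432756096)]
[[0.6972 0.1929 0.006 ]
 [0.6746 0.1073 0.006 ]
 [0.616  0.1251 0.006 ]
 [0.6431 0.2104 0.006 ]] [0.6577 0.1589 0.006 ] [np.float64(0.05690950849924805), np.float64(0.0885206971940311), np.float64(0.061252149268389726), np.float64(0.08948055819038363)]
443 168 [ 0.5946 -0.0585  0.0025]
335 140 [0.6568 0.1941 0.0393]
350 133 [0.6596 0.1642 0.1037]
311 222 [0.472  0.2504 0.0397]
336 222 [0.4713 0.1943 0.0392]
324 222 [0.4719 0.221  0.0098]
440 205 [ 0.5083 -0.0495  0.0012]
340 170 [ 0.5931  0.182  -0.0001]
```

```bash
cat >> h.py <<'E'
def cloud(s):
    v,u=np.mgrid[0:400,0:640];K=s["K"];E=s["extrinsics"];d=s["depth"]
    P=np.stack([(u-K[0,2])/K[0,0]*d,-(v-K[1,2])/K[1,1]*d,-d],-1)@E[:3,:3].T+E[:3,3]
    P[d<=0]=np.nan
    return P
def rect(P):
    (c,sz,a)=cv2.minAreaRect(P[:,:2].astype(np.float32)*1000);return np.array(c)/1000,sz,a
E
python3 - <<'E'
from h import *
for n in("top0","side0"):
    s=load(n);P=cloud(s);I=s["img"].astype(int)
    def sel(x0,x1,y0,y1,z0,z1):
        return (P[...,0]>x0)&(P[...,0]<x1)&(P[...,1]>y0)&(P[...,1]<y1)&(P[...,2]>z0)&(P[...,2]<z1)
    print(n)
    for nm,b in dict(plate=(.48,.71,-.17,.055,.0012,.006),rackall=(.42,.53,.15,.3,.004,.05),rim=(.62,.7,.11,.22,.03,.05),foot=(.6,.71,.1,.215,.0015,.05),bow=(.62,.7,.11,.22,.09,.12),red=(.43,.52,.236,.27,.033,.05),blue=(.43,.52,.18,.21,.033,.05),green=(.55,.65,-.12,-.07,.038,.06),tongs=(.62,.7,.11,.22,.05,.12),baseblack=(.5,.68,-.15,.04,.01,.06)).items():
        m=sel(*b);Q=P[m]
        if len(Q)<5: print(nm,len(Q));continue
        pc=np.linalg.svd(Q[:,:2]-Q[:,:2].mean(0))[2][0]
        print(nm,len(Q),rect(Q),"mean",Q.mean(0),"zmax",Q[:,2].max(),"pc ang",np.arctan2(pc[1],pc[0]))
E
```

```text
top0
plate 3094 (array([ 0.5926, -0.0574]), (224.9918212890625, 224.6590118408203), 0.041164569556713104) mean [ 0.5887 -0.0573  0.0034] zmax 0.005998634608512576 pc ang 1.1444786182190612
rackall 1662 (array([0.4744, 0.2266]), (144.15664672851562, 104.10684204101562), 86.89476013183594) mean [0.4735 0.2222 0.0173] zmax 0.04484120856063378 pc ang -1.631525984823713
rim 230 (array([0.6706, 0.1564]), (81.83032989501953, 63.86582946777344), 80.11625671386719) mean [0.6607 0.1584 0.0404] zmax 0.04997453683715136 pc ang 1.3126846449492917
foot 1129 (array([0.6544, 0.1573]), (114.5107421875, 108.82804107666016), 89.93304443359375) mean [0.6562 0.1588 0.015 ] zmax 0.04998462602191189 pc ang 1.484562725599452
bow 147 (array([0.6607, 0.1588]), (42.46812438964844, 16.866533279418945), 72.09821319580078) mean [0.6605 0.1591 0.1038] zmax 0.11078666458836772 pc ang -1.87824665653805
red 230 (array([0.4733, 0.2505]), (21.030792236328125, 56.87137985229492), 86.34004211425781) mean [0.4736 0.2501 0.0385] zmax 0.04484120856063378 pc ang 3.092349977922884
blue 232 (array([0.4722, 0.1941]), (20.783525
[... 1738 characters left out ...]
ay([0.4709, 0.1912]), (20.278057098388672, 57.57303237915039), 85.93042755126953) mean [0.4709 0.1893 0.037 ] zmax 0.04212200372138819 pc ang 3.0678664802747986
green 197 (array([ 0.5915, -0.0937]), (33.00930404663086, 73.05625915527344), 82.30305480957031) mean [ 0.5907 -0.0948  0.0417] zmax 0.04603372609998235 pc ang 2.988274415525235
tongs 238 (array([0.6719, 0.1526]), (54.9796028137207, 84.48088073730469), 0.054340265691280365) mean [0.6671 0.1475 0.0754] zmax 0.10885535093268106 pc ang 0.7483800287162534
baseblack 1978 (array([ 0.606 , -0.0619]), (120.19060516357422, 140.09494018554688), 80.78827667236328) mean [ 0.5992 -0.0686  0.0236] zmax 0.04603372609998235 pc ang 3.0656328407420226
```

```bash
cat >> h.py <<'E'
def go(x,y,zg,yaw,o=None):
    from workcell import ctrl
    o=ctrl.get_obs();p=o["eef_pos"];yw=o["tool_rot"][2]
    d=np.array([x,y,zg+.180])-p
    c,s=np.cos(yw),np.sin(yw)
    print("t",round(o["clock"],2),"pos",p,"rot",o["tool_rot"],"F",o["force"],"gap",round(o["finger_gap"],4))
    print("dx %.4f dy %.4f dz %.4f twist %.4f"%(c*d[0]+s*d[1],-d[2],-s*d[0]+c*d[1],-(yaw-yw)), "rows", np.linalg.norm(d)/.0417)
E
python3 - <<'E'
from h import *
t=load("top0");P=cloud(t)
for (a,b,c,d) in [(.68,.80,.02,.2),(.64,.75,.2,.28),(.7,.8,-.2,.02)]:
    m=(P[...,0]>a)&(P[...,0]<b)&(P[...,1]>c)&(P[...,1]<d);Q=P[m];Q=Q[Q[:,2]>.04]
    print(Q[:,2].max() if len(Q) else 0,Q[:,0].min() if len(Q) else 0)
go(.6607,.159,.16,1.265)
E
```

```text
0.07597508764363381 0.6815575492588161
0.09708047324787061 0.706510103677715
0.07727251609801944 0.7000266349240506
t 0.1 pos [0.246  0.4919 0.4042] rot [-1.5708  0.001   1.107 ] F [ 0.1848 -0.7065  0.0506] gap 0.0939
dx -0.1122 dy 0.0642 dz -0.5198 twist -0.1580 rows 12.845102713642746
```

>>> arm_command(motion=[{"dx":-0.022,"dy":0.0,"dz":-0.104,"twist":-0.158},{"dx":-0.045,"dy":0.0,"dz":-0.208,"twist":-0.158},{"dx":-0.067,"dy":0.0,"dz":-0.312,"twist":-0.158},{"dx":-0.09,"dy":0.0,"dz":-0.416,"twist":-0.158},{"dx":-0.1122,"dy":0.0,"dz":-0.5198,"twist":-0.158}])

```text
invalid input
```

```bash
python3 -c "
from h import *
go(.6607,.159,.16,1.265)"
```

```text
t 0.1 pos [0.246  0.4919 0.4042] rot [-1.5708  0.001   1.107 ] F [ 0.1848 -0.7065  0.0506] gap 0.0939
dx -0.1122 dy 0.0642 dz -0.5198 twist -0.1580 rows 12.845102713642746
```

>>> arm_command(motion=[{"dx":-0.009,"dy":0.0,"dz":-0.04,"twist":-0.08,"gripper":0.094},{"dx":-0.018,"dy":0.0,"dz":-0.08,"twist":-0.158,"gripper":0.094},{"dx":-0.027,"dy":0.0,"dz":-0.12,"twist":-0.158,"gripper":0.094},{"dx":-0.036,"dy":0.0,"dz":-0.16,"twist":-0.158,"gripper":0.094},{"dx":-0.045,"dy":0.0,"dz":-0.2,"twist":-0.158,"gripper":0.094}])

```text
clock: 0.52
eef_pos: [0.4059, 0.3607, 0.4045]
tool_rot: [-1.571, 0.0, 1.265]
force: [0.1, 0.7, 0.1]
finger_gap: 0.094
```

```bash
python3 -c "
from h import *
go(.6607,.159,.16,1.265)"
```

```text
t 0.52 pos [0.4059 0.3607 0.4045] rot [-1.5706  0.0003  1.2654] F [0.1301 0.7428 0.137 ] gap 0.094
dx -0.1158 dy 0.0645 dz -0.3037 twist 0.0004 rows 7.9449981862614605
```

>>> arm_command(motion=[{"dx":-0.015,"dy":0.0,"dz":-0.038,"twist":0,"gripper":0.094},{"dx":-0.03,"dy":0.0,"dz":-0.076,"twist":0,"gripper":0.094},{"dx":-0.044,"dy":0.0,"dz":-0.114,"twist":0,"gripper":0.094},{"dx":-0.058,"dy":0.0,"dz":-0.152,"twist":0,"gripper":0.094},{"dx":-0.073,"dy":0.0,"dz":-0.19,"twist":0,"gripper":0.094}])

```text
clock: 0.93
eef_pos: [0.5653, 0.2338, 0.4043]
tool_rot: [-1.57, 0.0, 1.265]
force: [0.2, 0.9, -0.3]
finger_gap: 0.0941
```

>>> arm_command(motion=[{"dx":-0.015,"dy":0.0,"dz":-0.038,"twist":0,"gripper":0.08},{"dx":-0.03,"dy":0.0,"dz":-0.076,"twist":0,"gripper":0.08},{"dx":-0.0428,"dy":0.0,"dz":-0.1137,"twist":0,"gripper":0.08},{"dx":-0.0428,"dy":0.03,"dz":-0.1137,"twist":0,"gripper":0.08},{"dx":-0.0428,"dy":0.05,"dz":-0.1137,"twist":0,"gripper":0.08}])

```text
clock: 1.35
eef_pos: [0.6608, 0.1584, 0.3524]
tool_rot: [-1.57, 0.0, 1.262]
force: [-0.3, -0.6, -1.1]
finger_gap: 0.0802
```

```bash
python3 -c "
from h import *
from workcell import ctrl
go(.6607,.159,.14,1.265)
for n in('top','side'):
    s=ctrl.snapshot(n);np.savez(n+'1.npz',**s)
    c=proj(s,[.66,.159,.08]);print(c)
    x0,y0=int(c[0])-40,int(c[1])-35
    crop(s,(x0,y0,x0+80,y0+70),8,n+'1.png')
"
```

```text
t 1.35 pos [0.6608 0.1584 0.3524] rot [-1.5703  0.0003  1.2622] F [-0.2836 -0.5663 -1.0712] gap 0.0802
dx 0.0006 dy 0.0324 dz 0.0003 twist -0.0028 rows 0.7774022686730886
[351.6816 134.9404]
[368.2118 201.6582]
```

View pics/side1.png

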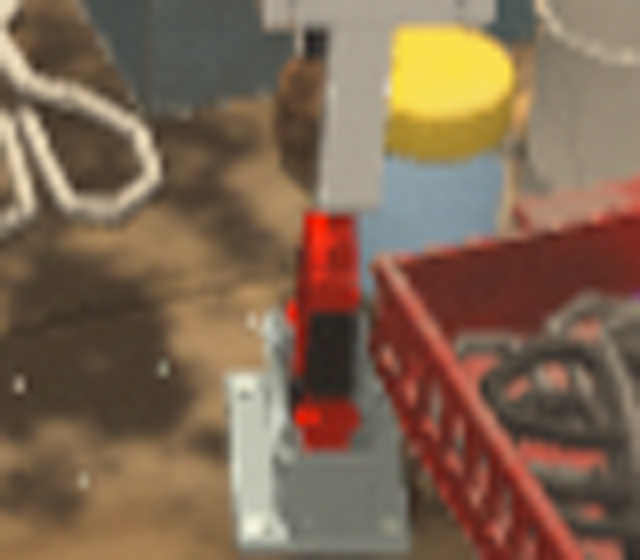

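View pics/top1.png

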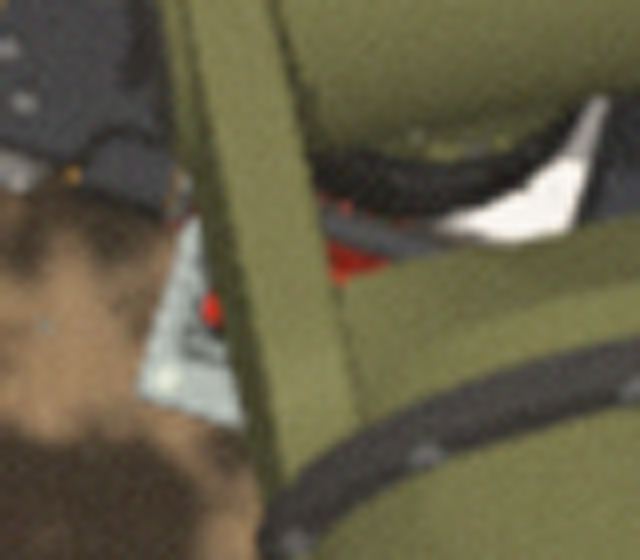

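```bash
python3 -c "
from h import *
s=load('side1');x0,y0=328,166
d=np.array([np.cos(1.265),np.sin(1.265),0]);f=np.array([-d[1],d[0],0])
c=np.array([.6607,.159,0])
for z in(.153,.172):
  for w in(-.008,.008):
    for off in (.04,.0525):
      q=proj(s,np.array([.6608,.1584,z])-d*off+f*w);print('finger',z,w,off,((q+.5)-[x0,y0])*8)
for w in(-.008,.008):
  for z in(.054,.089):
    q=proj(s,c+[0,0,z]-d*.0245+f*w);print('pad',w,z,((q+.5)-[x0,y0])*8)
for w in(-.008,.008): print('bow',w,((proj(s,c+[0,0,.104]+f*w)+.5)-[x0,y0])*8)
"
```

```text
finger 0.153 -0.008 0.04 [376.423  192.3807]
finger 0.153 -0.008 0.0525 [379.8195 216.9317]
finger 0.153 0.008 0.04 [325.6459 192.5616]
finger 0.153 0.008 0.0525 [328.579 217.105]
finger 0.172 -0.008 0.04 [380.4094 144.3982]
finger 0.172 -0.008 0.0525 [383.8814 168.7877]
finger 0.172 0.008 0.04 [329.0561 144.5992]
finger 0.172 0.008 0.0525 [332.0541 168.9813]
pad -0.008 0.054 [352.3702 394.2615]
pad -0.008 0.089 [358.8175 314.9353]
pad 0.008 0.054 [304.9185 394.3602]
pad 0.008 0.089 [310.4313 315.0642]
bow -0.008 [355.6711 233.4463]
bow 0.008 [307.6904 233.6027]
```

>>> arm_command(motion=[{"dx":0.0006,"dy":0.035,"dz":0.0003,"twist":-0.003,"gripper":0.08},{"dx":0.0006,"dy":0.07,"dz":0.0003,"twist":-0.003,"gripper":0.08},{"dx":0.0006,"dy":0.095,"dz":0.0003,"twist":-0.003,"gripper":0.08},{"dx":0.0006,"dy":0.101,"dz":0.0003,"twist":-0.003,"gripper":0.06},{"dx":0.0006,"dy":0.101,"dz":0.0003,"twist":-0.003,"gripper":0.056}])

```text
clock: 1.87
eef_pos: [0.6593, 0.1613, 0.2533]
tool_rot: [-1.569, 0.001, 1.269]
force: [-0.1, 0.0, 0.5]
finger_gap: 0.0699
```

>>> arm_command(motion=[{"dx":0,"dy":0,"dz":0,"twist":0,"gripper":0.052},{"dx":0,"dy":0,"dz":0,"twist":0,"gripper":0.05},{"dx":0,"dy":0,"dz":0,"twist":0,"gripper":0.048},{"dx":0,"dy":0,"dz":0,"twist":0,"gripper":0.047},{"dx":0,"dy":0,"dz":0,"twist":0,"gripper":0.047}])

```text
clock: 2.28
eef_pos: [0.6597, 0.1613, 0.2553]
tool_rot: [-1.573, -0.002, 1.268]
force: [0.2, 2.0, 5.9]
finger_gap: 0.0471
```

```bash
python3 -c "
from h import *
from workcell import ctrl
go(.6607,.159,.071,1.265)
for n in('side',):
    s=ctrl.snapshot(n);np.savez(n+'2.npz',**s)
    crop(s,(328,166,408,236),8,n+'2.png')
"
```

```text
t 2.28 pos [0.6597 0.1613 0.2553] rot [-1.5732 -0.0019  1.2681] F [0.1522 2.0051 5.8688] gap 0.0471
dx -0.0019 dy 0.0043 dz -0.0017 twist 0.0031 rows 0.11999518716434732
```

View pics/side2.png

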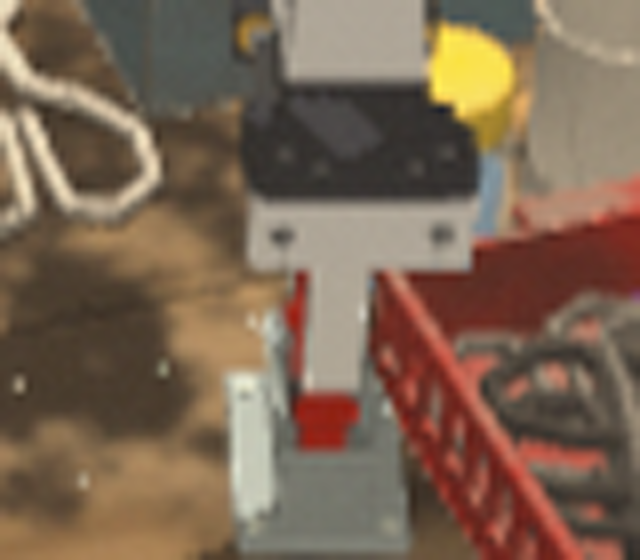

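>>> arm_command(motion=[{"dx":0,"dy":0,"dz":0,"twist":0,"gripper":0.047},{"dx":0,"dy":0,"dz":0,"twist":0,"gripper":0.047}])

```text
clock: 2.5
eef_pos: [0.6597, 0.1612, 0.2552]
tool_rot: [-1.573, -0.002, 1.268]
force: [0.6, 2.3, 7.7]
finger_gap: 0.0472
```

```bash
python3 -c "
from h import *
go(.6607,.159,.071,1.265)"
```

```text
t 2.5 pos [0.6597 0.1612 0.2552] rot [-1.5732 -0.0017  1.2681] F [0.6347 2.3232 7.6867] gap 0.0472
dx -0.0018 dy 0.0042 dz -0.0016 twist 0.0031 rows 0.11711492607163056
```

>>> arm_command(motion=[{"dx":0.001,"dy":-0.004,"dz":0.001,"twist":0,"gripper":0.047},{"dx":0.001,"dy":-0.02,"dz":0.001,"twist":0,"gripper":0.047},{"dx":0.001,"dy":-0.05,"dz":0.001,"twist":0,"gripper":0.047},{"dx":0.001,"dy":-0.08,"dz":0.001,"twist":0,"gripper":0.047},{"dx":0.001,"dy":-0.08,"dz":0.001,"twist":0,"gripper":0.047}])

```text
clock: 2.92
eef_pos: [0.6591, 0.1623, 0.3403]
tool_rot: [-1.578, -0.004, 1.268]
force: [0.7, -0.1, -0.4]
finger_gap: 0.0471
```

```bash
python3 -c "
from h import *
from workcell import ctrl
go(.6607,.159,.15,1.265)
for n in('side',):
    s=ctrl.snapshot(n);np.savez(n+'3.npz',**s)
    crop(s,(328,126,428,226),6,n+'3.png')
"
```

```text
t 2.92 pos [0.6591 0.1623 0.3403] rot [-1.578  -0.0035  1.268 ] F [ 0.6682 -0.0915 -0.4082] gap 0.0471
dx -0.0026 dy 0.0103 dz -0.0025 twist 0.0030 rows 0.2624710550792025
```

View pics/side3.png

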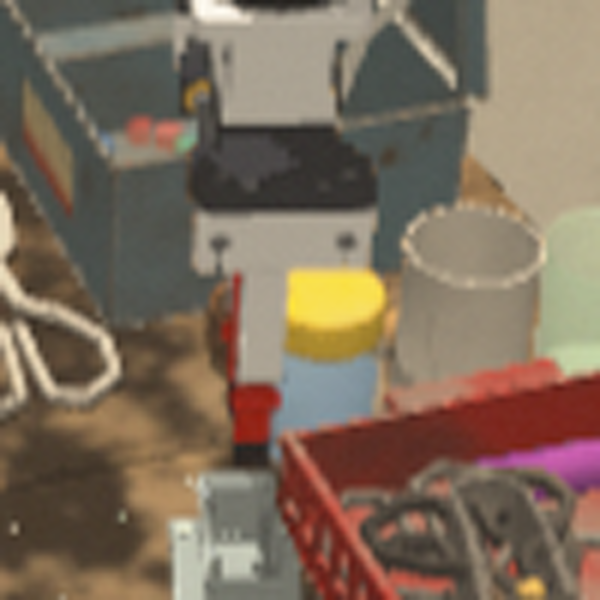

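>>> arm_command(motion=[{"dx":0,"dy":0,"dz":0,"twist":0,"gripper":0.047},{"dx":0,"dy":0,"dz":0,"twist":0,"gripper":0.047}])

```text
clock: 3.13
eef_pos: [0.6585, 0.1622, 0.3321]
tool_rot: [-1.569, 0.001, 1.268]
force: [0.2, -0.1, -1.7]
finger_gap: 0.047
```

```bash
python3 -c "
from h import *
from workcell import ctrl
go(.4733,.2505,.16,1.516);print(ctrl.get_obs()['qpos'])"
```

```text
t 3.13 pos [0.6585 0.1622 0.3321] rot [-1.5686  0.0014  1.268 ] F [ 0.2173 -0.119  -1.709 ] gap 0.047
dx 0.0291 dy -0.0079 dz 0.2032 twist -0.2480 rows 4.925042886020139
[ 0.1875  0.6478  1.1862 -0.0002  1.3102 -1.0805]
```

>>> arm_command(motion=[{"dx":0.006,"dy":-0.008,"dz":0.036,"twist":-0.08,"gripper":0.047},{"dx":0.012,"dy":-0.008,"dz":0.075,"twist":-0.16,"gripper":0.047},{"dx":0.018,"dy":-0.008,"dz":0.115,"twist":-0.248,"gripper":0.047},{"dx":0.023,"dy":-0.008,"dz":0.154,"twist":-0.248,"gripper":0.047},{"dx":0.027,"dy":-0.008,"dz":0.19,"twist":-0.248,"gripper":0.047}])

```text
clock: 3.55
eef_pos: [0.4833, 0.2452, 0.3402]
tool_rot: [-1.568, 0.001, 1.517]
force: [0.1, 0.3, -0.4]
finger_gap: 0.0472
```

>>> arm_command(motion=[{"dx":0.005,"dy":0,"dz":0.0125,"twist":0,"gripper":0.047},{"dx":0.005,"dy":0,"dz":0.0125,"twist":0,"gripper":0.047},{"dx":0.005,"dy":0,"dz":0.0125,"twist":0,"gripper":0.047},{"dx":0.005,"dy":0,"dz":0.0125,"twist":0,"gripper":0.047},{"dx":0.005,"dy":0,"dz":0.0125,"twist":0,"gripper":0.047}])

```text
clock: 3.97
eef_pos: [0.4743, 0.2497, 0.3411]
tool_rot: [-1.57, 0.0, 1.515]
force: [0.6, -0.1, -1.5]
finger_gap: 0.0474
```

```bash
python3 -c "
from h import *
from workcell import ctrl
go(.4733,.2505,.16,1.516);
for n in('side','top'):
    s=ctrl.snapshot(n);np.savez(n+'4.npz',**s)
    c=proj(s,[.4733,.2505,.1]);print(c)
    x0,y0=int(c[0])-40,int(c[1])-45
    crop(s,(x0,y0,x0+90,y0+90),6.5,n+'4.png');print(x0,y0)
"
```

```text
t 3.97 pos [0.4743 0.2497 0.3411] rot [-1.5703  0.0004  1.5148] F [ 0.6231 -0.0626 -1.5068] gap 0.0474
dx 0.0007 dy 0.0011 dz 0.0010 twist -0.0012 rows 0.04033534321798005
[292.8145 189.0699]
252 144
[310.3902 221.1374]
270 176
```

View pics/side4.png

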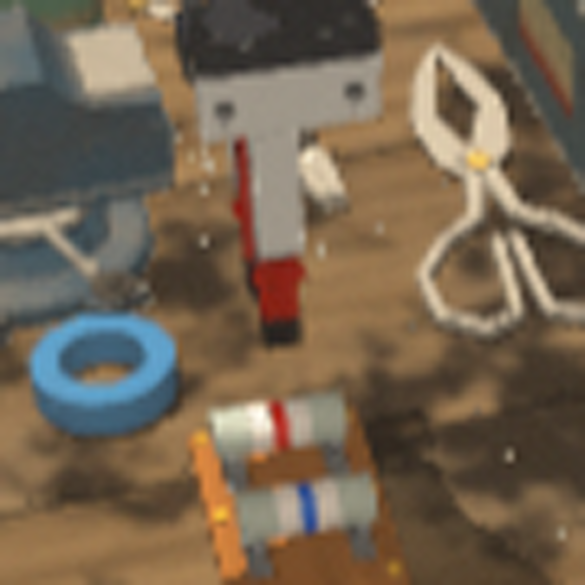

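View pics/top4.png

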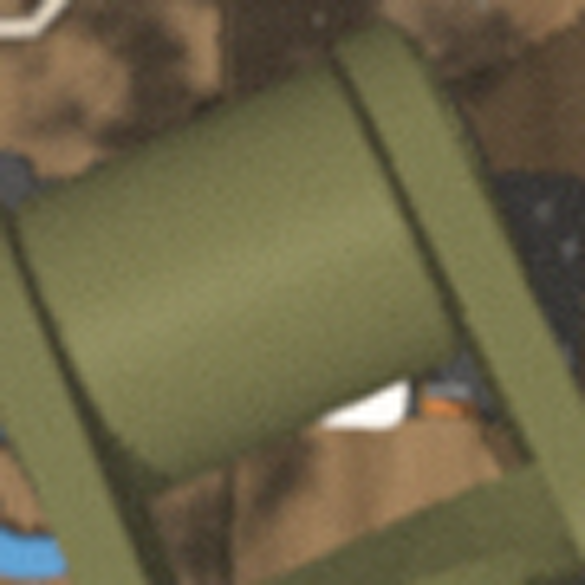

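```bash
python3 -c "
from h import *
s=load('side4');P=cloud(s)
g=lambda a,b:(np.array([a,b])+.5)/6.5-.5+[252,144]
for a,b in [(278,200),(278,240),(280,265),(280,285),(280,310),(280,330),(280,340),(264,330),(298,330),(258,285),(303,270),(245,220),(240,160)]:
    u,v=g(a,b);print((a,b),dep(s,u,v))
c=np.array([.4743,.2497,0])
inv=lambda q:((q+.5)-[252,144])*6.5+-.5
for nm,y,z in [('tip out',-.036,.1421),('tip in',-.0236,.1421),('guard44',-.0285,.1371),('guardtop',-.0285,.1421),('foot66',-.02,.0951),('foot63',-.02,.0981),('foot61',-.02,.1001)]:
    for w in(-.008,.008): print(nm,w,inv(proj(s,c+[w,y,z])))
"
```

```text
(278, 200) [0.4726 0.2134 0.1756]
(278, 240) [0.4708 0.21   0.1587]
(280, 265) [0.4743 0.2264 0.1335]
(280, 285) [0.4722 0.2188 0.1292]
(280, 310) [0.4722 0.222  0.1139]
(280, 330) [0.4716 0.222  0.1035]
(280, 340) [0.4721 0.2259 0.0951]
(264, 330) [0.4655 0.2253 0.1025]
(298, 330) [0.4797 0.2243 0.0998]
(258, 285) [0.4629 0.2178 0.1322]
(303, 270) [0.4826 0.2209 0.133 ]
(245, 220) [0.4687 0.2651 0.1305]
(240, 160) [0.4689 0.2672 0.1598]
tip out -0.008 [267.1688 269.8454]
tip out 0.008 [305.629  262.4669]
tip in -0.008 [259.8673 252.2163]
tip in 0.008 [298.0327 244.9509]
guard44 -0.008 [263.4448 268.9752]
guard44 0.008 [301.6164 261.6567]
guardtop -0.008 [262.7381 259.1477]
guardtop 0.008 [301.0194 251.838 ]
foot66 -0.008 [264.3519 337.2051]
foot66 0.008 [301.4353 329.8972]
foot63 -0.008 [263.942 331.596]
foot63 0.008 [301.0874 324.2923]
foot61 -0.008 [263.6679 327.8462]
foot61 0.008 [300.8548 320.5454]
```

```bash
cat >> h.py <<'E'
from scipy.optimize import least_squares
def fitcyl(P,c0,yaw0,r=.0108,half=.027,zmin=.024):
    # fit horizontal cylinder axis near c0
    d=np.array([np.cos(yaw0),np.sin(yaw0)]);n=np.array([-d[1],d[0]])
    Q=P.reshape(-1,3);Q=Q[np.isfinite(Q[:,0])]
    a=(Q[:,:2]-c0[:2])@d;b=(Q[:,:2]-c0[:2])@n
    Q=Q[(abs(a)<half)&(abs(b)<.015)&(Q[:,2]>zmin)&(Q[:,2]<c0[2]+.016)]
    a=(Q[:,:2]-c0[:2])@d;b=(Q[:,:2]-c0[:2])@n
    f=lambda p: np.hypot((b-p[0]-p[1]*a),Q[:,2]-p[2])-r
    o=least_squares(f,[0,0,c0[2]],loss="soft_l1",f_scale=.002)
    return len(Q),c0[:2]+n*o.x[0],yaw0+o.x[1],o.x[2],np.sqrt(np.mean(o.fun**2))
E
python3 - <<'E'
from h import *
for n in("top0","side0"):
    P=cloud(load(n))
    print(n,"red",fitcyl(P,np.array([.4733,.2500,.03]),-.055))
    print(n,"blue",fitcyl(P,np.array([.4722,.1941,.03]),-.055))
    print(n,"green",fitcyl(P,np.array([.592,-.0917,.034]),-.155,half=.012))
P=cloud(load("side4"));print(fitcyl(P,np.array([.4733,.2500,.03]),-.055))
E
```

```text
top0 red (243, array([0.4733, 0.2504]), np.float64(-0.0686227099733209), np.float64(0.029690585051363322), np.float64(0.0018078016517272374))
top0 blue (251, array([0.4722, 0.1945]), np.float64(-0.057628623650584514), np.float64(0.029588863547654685), np.float64(0.0015810483455606357))
top0 green (95, array([ 0.5919, -0.0926]), np.float64(-0.12728725446937034), np.float64(0.033243675595115214), np.float64(0.0013612202930761332))
side0 red (125, array([0.4732, 0.2488]), np.float64(-0.040429601156944626), np.float64(0.027749699302715328), np.float64(0.0018945654272915571))
side0 blue (144, array([0.4721, 0.1929]), np.float64(-0.046941650807514654), np.float64(0.02786421638564331), np.float64(0.0017974518500714755))
side0 green (94, array([ 0.5918, -0.0931]), np.float64(-0.22089002128482582), np.float64(0.03246075198746307), np.float64(0.001388166251473129))
(136, array([0.4732, 0.2491]), np.float64(-0.05859894074057032), np.float64(0.028151096249486373), np.float64(0.0019427934414360862))
```

>>> arm_command(motion=[{"dx":0.0007,"dy":0.02,"dz":0,"twist":0,"gripper":0.0475},{"dx":0.0007,"dy":0.04,"dz":0,"twist":0,"gripper":0.0475},{"dx":0.0007,"dy":0.045,"dz":0,"twist":0,"gripper":0.0475},{"dx":0.0007,"dy":0.045,"dz":0,"twist":0,"gripper":0.0475},{"dx":0.0007,"dy":0.045,"dz":0,"twist":0,"gripper":0.0475}])

```text
clock: 4.48
eef_pos: [0.4737, 0.2509, 0.2971]
tool_rot: [-1.571, -0.0, 1.516]
force: [0.6, -0.2, -0.6]
finger_gap: 0.0476
```

```bash
python3 -c "
from h import *
from workcell import ctrl
go(.4735,.2505,.0855,1.516);
for n in('side',):
    s=ctrl.snapshot(n);np.savez(n+'5.npz',**s)
    crop(s,(262,174,332,234),9,n+'5.png')
"
```

```text
t 4.48 pos [0.4737 0.2509 0.2971] rot [-1.5708 -0.      1.5156] F [ 0.5566 -0.1945 -0.6091] gap 0.0476
dx -0.0005 dy 0.0316 dz 0.0002 twist -0.0004 rows 0.7587009906201132
```

View pics/side5.png

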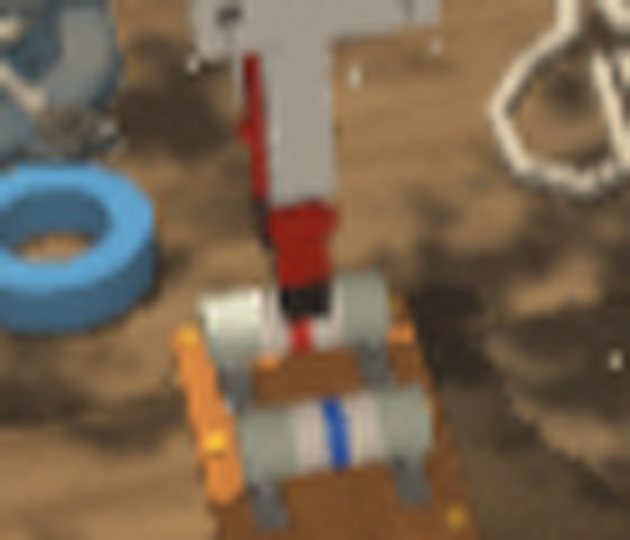

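>>> arm_command(motion=[{"dx":-0.0004,"dy":0.01,"dz":0.0,"twist":0,"gripper":0.0475},{"dx":-0.0004,"dy":0.018,"dz":0.0,"twist":0,"gripper":0.0475},{"dx":-0.0004,"dy":0.018,"dz":0.0,"twist":0,"gripper":0.0475},{"dx":-0.0004,"dy":0.018,"dz":0.0,"twist":0,"gripper":0.0475}])

```text
clock: 4.87
eef_pos: [0.4732, 0.2506, 0.2782]
tool_rot: [-1.57, 0.0, 1.516]
force: [-0.3, 0.4, -0.5]
finger_gap: 0.0478
```

>>> arm_command(motion=[{"dx":0,"dy":0.006,"dz":0.0,"twist":0,"gripper":0.0475},{"dx":0,"dy":0.0125,"dz":0.0,"twist":0,"gripper":0.0475},{"dx":0,"dy":0.0125,"dz":0.0,"twist":0,"gripper":0.0475},{"dx":0,"dy":0.0125,"dz":0.0,"twist":0,"gripper":0.0475}])

```text
clock: 5.2
eef_pos: [0.4732, 0.2506, 0.2658]
tool_rot: [-1.57, 0.0, 1.516]
force: [0.0, 0.2, -0.6]
finger_gap: 0.0476
```

```bash
python3 -c "
from h import *
from workcell import ctrl
go(.4735,.2505,.0855,1.516);
for n in('side',):
    s=ctrl.snapshot(n);np.savez(n+'6.npz',**s)
    crop(s,(262,174,332,234),9,n+'6.png')
"
```

```text
t 5.2 pos [0.4732 0.2506 0.2658] rot [-1.5702  0.0003  1.5161] F [ 0.0359  0.2155 -0.6218] gap 0.0476
dx -0.0001 dy 0.0003 dz -0.0003 twist 0.0001 rows 0.009612462001172316
```

View pics/side6.png

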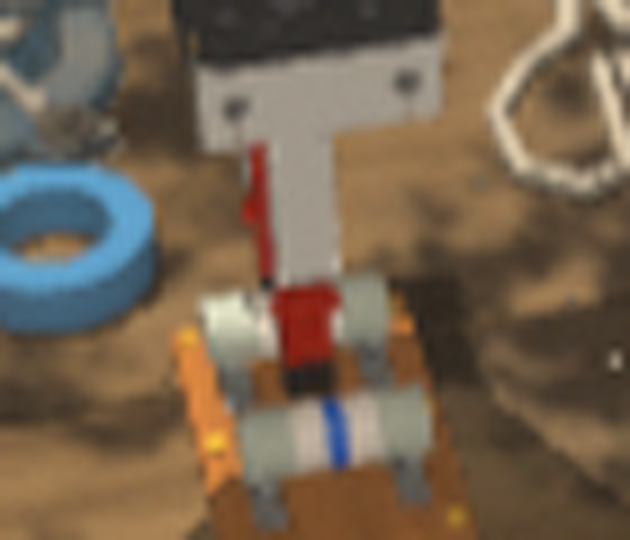

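>>> arm_command(motion=[{"dx":0,"dy":0,"dz":0.0,"twist":0,"gripper":0.046},{"dx":0,"dy":0,"dz":0.0,"twist":0,"gripper":0.045},{"dx":0,"dy":0,"dz":0.0,"twist":0,"gripper":0.044},{"dx":0,"dy":0,"dz":0.0,"twist":0,"gripper":0.043},{"dx":0,"dy":0,"dz":0.0,"twist":0,"gripper":0.042}])

```text
clock: 5.67
eef_pos: [0.4734, 0.2508, 0.2668]
tool_rot: [-1.572, -0.001, 1.516]
force: [-0.8, -0.1, 5.4]
finger_gap: 0.0442
```

>>> arm_command(motion=[{"dx":0,"dy":0,"dz":0.0,"twist":0,"gripper":0.04},{"dx":0,"dy":0,"dz":0.0,"twist":0,"gripper":0.038},{"dx":0,"dy":0,"dz":0.0,"twist":0,"gripper":0.038}])

```text
clock: 5.92
eef_pos: [0.4734, 0.2508, 0.2668]
tool_rot: [-1.572, -0.001, 1.516]
force: [-1.4, 0.9, 6.4]
finger_gap: 0.044
```

```bash
python3 -c "
from h import *
from workcell import ctrl
go(.4735,.2505,.0855,1.516);
for n in('side',):
    s=ctrl.snapshot(n);np.savez(n+'7.npz',**s)
    crop(s,(262,174,332,234),9,n+'7.png')
"
```

```text
t 5.92 pos [0.4734 0.2508 0.2668] rot [-1.5717 -0.0007  1.5161] F [-1.4283  0.8665  6.4267] gap 0.044
dx -0.0003 dy 0.0013 dz -0.0001 twist 0.0001 rows 0.032028265308665274
```

View pics/side7.png

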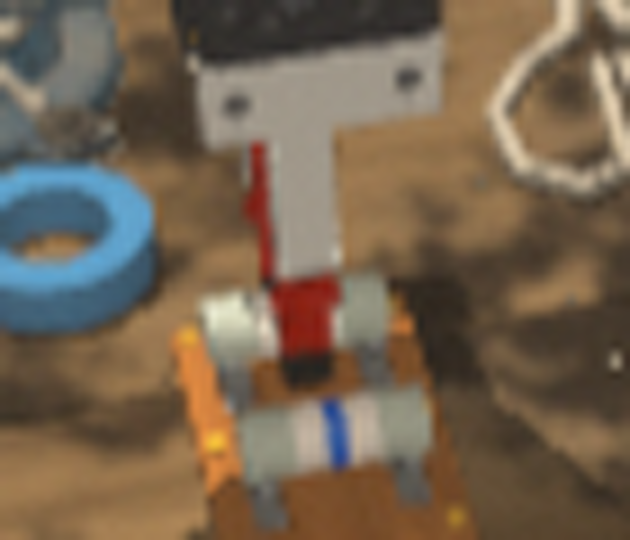

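>>> arm_command(motion=[{"dx":0,"dy":-0.005,"dz":0.0,"twist":0,"gripper":0.038},{"dx":0,"dy":-0.02,"dz":0.0,"twist":0,"gripper":0.038},{"dx":0,"dy":-0.04,"dz":0.0,"twist":0,"gripper":0.038},{"dx":0,"dy":-0.06,"dz":0.0,"twist":0,"gripper":0.038},{"dx":0,"dy":-0.07,"dz":0.0,"twist":0,"gripper":0.038}])

```text
clock: 6.38
eef_pos: [0.4734, 0.2506, 0.3384]
tool_rot: [-1.573, -0.001, 1.516]
force: [0.3, -0.5, -1.0]
finger_gap: 0.0432
```

>>> arm_command(motion=[{"dx":0,"dy":0,"dz":0.0,"twist":0,"gripper":0.038},{"dx":0,"dy":0,"dz":0.0,"twist":0,"gripper":0.038},{"dx":0,"dy":0,"dz":0.0,"twist":0,"gripper":0.038}])

```text
clock: 6.63
eef_pos: [0.4731, 0.2505, 0.3349]
tool_rot: [-1.569, 0.001, 1.516]
force: [-0.7, -0.7, -2.3]
finger_gap: 0.0436
```

```bash
python3 -c "
from h import *
from workcell import ctrl
go(.6022,-.0227,.165,1.416);
for n in('side',):
    s=ctrl.snapshot(n);np.savez(n+'8.npz',**s)
    crop(s,(262,134,332,204),8.5,n+'8.png')
"
```

```text
t 6.63 pos [0.4731 0.2505 0.3349] rot [-1.5692  0.0009  1.516 ] F [-0.6631 -0.7027 -2.3465] gap 0.0436
dx -0.2657 dy -0.0101 dz -0.1439 twist 0.1000 rows 7.250963877900422
```

View pics/side8.png

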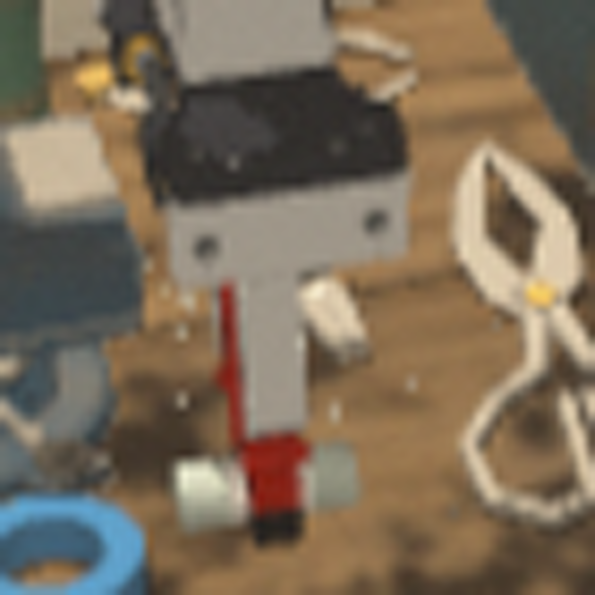

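>>> arm_command(motion=[{"dx":-0.03,"dy":-0.01,"dz":-0.016,"twist":0.05,"gripper":0.038},{"dx":-0.065,"dy":-0.01,"dz":-0.035,"twist":0.1,"gripper":0.038},{"dx":-0.1,"dy":-0.01,"dz":-0.054,"twist":0.1,"gripper":0.038},{"dx":-0.135,"dy":-0.01,"dz":-0.073,"twist":0.1,"gripper":0.038},{"dx":-0.17,"dy":-0.01,"dz":-0.092,"twist":0.1,"gripper":0.038}])

```text
clock: 7.1
eef_pos: [0.5562, 0.074, 0.3451]
tool_rot: [-1.569, 0.0, 1.416]
force: [-0.2, 0.6, -0.9]
finger_gap: 0.0435
```

>>> arm_command(motion=[{"dx":0,"dy":0,"dz":0.0,"twist":0,"gripper":0.038},{"dx":0,"dy":0,"dz":0.0,"twist":0,"gripper":0.038},{"dx":0,"dy":0,"dz":0.0,"twist":0,"gripper":0.038}])

```text
clock: 7.35
eef_pos: [0.5557, 0.076, 0.3452]
tool_rot: [-1.569, 0.0, 1.416]
force: [-0.4, 0.5, -1.1]
finger_gap: 0.0432
```

```bash
python3 -c "
from h import *
from workcell import ctrl
go(.6022,-.0227,.165,1.416);
"
```

```text
t 7.35 pos [0.5557 0.076  0.3452] rot [-1.5691  0.0002  1.4155] F [-0.378   0.4993 -1.0941] gap 0.0432
dx -0.0903 dy 0.0002 dz -0.0612 twist -0.0005 rows 2.616252878981593
```

>>> arm_command(motion=[{"dx":-0.03,"dy":0,"dz":-0.02,"twist":0,"gripper":0.038},{"dx":-0.06,"dy":0,"dz":-0.04,"twist":0,"gripper":0.038},{"dx":-0.0903,"dy":0,"dz":-0.0612,"twist":0,"gripper":0.038},{"dx":-0.0903,"dy":0,"dz":-0.0612,"twist":0,"gripper":0.038},{"dx":-0.0903,"dy":0,"dz":-0.0612,"twist":0,"gripper":0.038}])

```text
clock: 7.77
eef_pos: [0.6025, -0.0228, 0.3454]
tool_rot: [-1.57, -0.0, 1.415]
force: [-0.8, 0.5, -2.4]
finger_gap: 0.0435
```

>>> arm_command(motion=[{"dx":0,"dy":0.02,"dz":0.0,"twist":0,"gripper":0.038},{"dx":0,"dy":0.02,"dz":0.0,"twist":0,"gripper":0.038},{"dx":0,"dy":0.02,"dz":0.0,"twist":0,"gripper":0.038}])

```text
clock: 8.02
eef_pos: [0.6019, -0.0212, 0.3255]
tool_rot: [-1.568, -0.0, 1.418]
force: [0.6, 0.2, -1.6]
finger_gap: 0.0429
```

```bash
python3 -c "
from h import *
from workcell import ctrl
go(.6022,-.0227,.107,1.416);
for n in('side','top'):
    s=ctrl.snapshot(n);np.savez(n+'9.npz',**s)
    c=proj(s,[.6022,-.0227,.06]);x0,y0=int(c[0])-45,int(c[1])-45;print(x0,y0)
    crop(s,(x0,y0,x0+90,y0+80),7,n+'9.png')
"
```

```text
t 8.02 pos [ 0.6019 -0.0212  0.3255] rot [-1.5684 -0.      1.4179] F [ 0.5629  0.2157 -1.5642] gap 0.0429
dx -0.0014 dy 0.0385 dz -0.0005 twist 0.0019 rows 0.9242994244160991
328 213
388 116
```

View pics/side9.png

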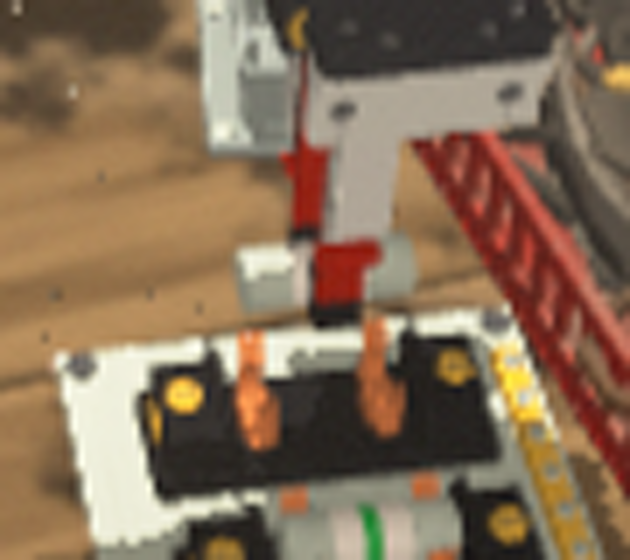

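View pics/top9.png

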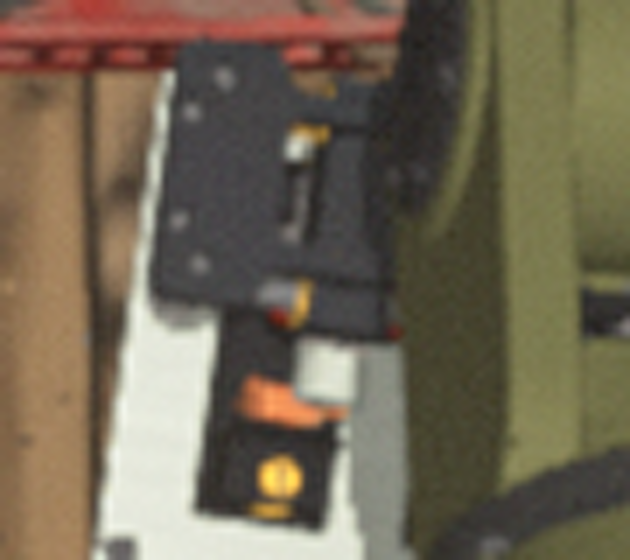

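```bash
python3 -c "
from h import *
t=load('top9');P=cloud(t)
g=lambda a,b:(np.array([a,b])+.5)/7-.5+[388,116]
for a,b in [(327,365),(327,385),(327,395),(310,380),(345,380)]:
    u,v=g(a,b);print((a,b),dep(t,u,v))
print(atz(t,*g(327,380),.0887),atz(t,*g(299,380),.0887),atz(t,*g(357,380),.0887),atz(t,*g(327,403),.0887))
d=np.array([np.cos(-.155),np.sin(-.155)]);n=np.array([-d[1],d[0]])
M=(P[...,2]>.085)&(P[...,2]<.105)&(P[...,0]<.60)&(P[...,0]>.55)&(P[...,1]>-.05)&(P[...,1]<.02)
Q=P[M];print(len(Q));c=np.array([.6019,-.0212]);a=(Q[:,:2]-c)@d;b=(Q[:,:2]-c)@n;print('axial min',np.sort(a)[:6],'lat',b.min(),b.max(),np.median(b),'z',Q[:,2].max())
print(fitcyl(P,np.array([*(c-d*.024),.0887]),-.155,r=.011,half=.007,zmin=.085))
# clips in top0
t=load('top0')
g=lambda a,b:(np.array([a,b])+.5)/6-.5+[395,118]
s=load('side9');P=cloud(s);print('side',fitcyl(P,np.array([*(c-d*0),.0887]),-.155,r=.011,half=.029,zmin=.08))
M=(P[...,2]>.08)&(P[...,2]<.1)&(abs((P[...,:2]-c)@n)<.013)&(abs((P[...,:2]-c)@d)<.04);Q=P[M];a=(Q[:,:2]-c)@d;b=(Q[:,:2]-c)@n;print(len(Q),np.sort(a)[:5],np.sort(a)[-5:])
"
```

```text
(327, 365) [ 0.5841 -0.015   0.0963]
(327, 385) [ 0.5783 -0.0154  0.094 ]
(327, 395) [ 0.5751 -0.0151  0.095 ]
(310, 380) [ 0.5797 -0.0099  0.0952]
(345, 380) [ 0.5794 -0.0202  0.0967]
[ 0.5804 -0.0167  0.0887] [ 0.5805 -0.0081  0.0887] [ 0.5803 -0.0259  0.0887] [ 0.5733 -0.0165  0.0887]
102
axial min [-0.0283 -0.0281 -0.0279 -0.0279 -0.0278 -0.0277] lat -0.02037130069589048 0.01897930182873126 0.0015322674727304203 z 0.10145418464216138
(60, array([ 0.5783, -0.0168]), np.float64(-0.3709264532176313), np.float64(0.08608808079454477), np.float64(0.0018994465014840472))
side (166, array([ 0.6018, -0.0219]), np.float64(-0.16414819342494621), np.float64(0.08514640152988072), np.float64(0.002731934046947297))
153 [-0.0294 -0.0291 -0.0291 -0.0291 -0.0288] [0.028  0.0286 0.0287 0.0289 0.029 ]
```

```bash
python3 -c "
from h import *
t=load('top0');P=cloud(t);I=t['img'].astype(int)
m=(I[...,0]>150)&(I[...,0]-I[...,2]>60)&(I[...,0]-I[...,1]>45)&(P[...,2]>.025)
m[:, :400]=0;m[:,500:]=0
Q=P[m]
d=np.array([np.cos(-.155),np.sin(-.155)]);n=np.array([-d[1],d[0]]);c=np.array([.597,-.0573])
a=(Q[:,:2]-c)@d;b=(Q[:,:2]-c)@n
for k,(s1,s2) in enumerate([(1,1),(-1,1),(1,-1),(-1,-1)]):
    k=(a*s1>0)&(abs(b-s2*.035)<.025)&(abs(a)<.045)
    print(s1,s2,k.sum(),'a',a[k].min(),a[k].max(),'b',b[k].min(),b[k].max(),'mid',(b[k].min()+b[k].max())/2,'z',Q[k,2].min(),Q[k,2].max(), 'lowz b',np.median(a[k]))
g=lambda a,b:(np.array([a,b])+.5)/6-.5+[395,118]
for q in [(175,215),(272,220),(163,328),(257,335),(357,240),(458,245),(343,353),(440,362)]:
    w=atz(t,*g(*q),.042);print(q,w,'base frame',(w[:2]-c)@d,(w[:2]-c)@n)
for q in [(115,70),(515,132),(460,520),(62,460)]:
    w=atz(t,*g(*q),.003);print('screw',q,(w[:2]-c)@d,(w[:2]-c)@n)
"
```

```text
1 1 26 a 0.01866270260980561 0.0448129504352564 b 0.02056460061899774 0.050622462106166846 mid 0.035593531362582295 z 0.02543847109347297 0.04310532178623916 lowz b 0.02317983188996465
-1 1 26 a -0.044457784694967355 -0.019026325897707256 b 0.020560264165714076 0.05022234174217147 mid 0.03539130295394277 z 0.02508728836180074 0.044397920029702664 lowz b -0.02321141001188374
1 -1 20 a 0.01828747476574093 0.04427930701527476 b -0.04888863675545616 -0.019997271543957054 mid -0.034442954149706606 z 0.028935544614887343 0.04487099117553095 lowz b 0.02217649294376698
-1 -1 18 a -0.04459402545988758 -0.017819805904308792 b -0.04937178056462242 -0.020004543713676687 mid -0.034688162139149555 z 0.02628727768574568 0.044122706640031595 lowz b -0.02324255553911751
(175, 215) [ 0.6234 -0.0055  0.042 ] base frame 0.018093543816597994 0.055292811986163905
(272, 220) [ 0.6211 -0.0418  0.042 ] base frame 0.021412419772194203 0.01899520953637883
(163, 328) [0.5808 0.0001 0.042 ] base frame -0.02485408399130072 0.054183709364594386
(257, 335) [ 0.5778 -0.0351  0.042 ] base frame -0.022442864132334952 0.01898518281253652
(357, 240) [ 0.6131 -0.0735  0.042 ] base frame 0.018460602659474513 -0.013549667179511898
(458, 245) [ 0.6108 -0.1114  0.042 ] base frame 0.021991358156826075 -0.0512975606289274
(343, 353) [ 0.5706 -0.0671  0.042 ] base frame -0.024567255075528396 -0.013758706480276684
(440, 362) [ 0.5668 -0.1033  0.042 ] base frame -0.022743843459653936 -0.050125954645955505
screw (115, 70) 0.07860086442576536 0.07818449166113589
screw (515, 132) 0.07660642727893874 -0.07949113702485222
screw (460, 520) -0.07688618136256538 -0.07714201674214047
screw (62, 460) -0.07580481291472045 0.07842668464952975
```

>>> arm_command(motion=[{"dx":-0.0012,"dy":0,"dz":-0.001,"twist":0.0,"gripper":0.038},{"dx":-0.0012,"dy":0.015,"dz":-0.001,"twist":0,"gripper":0.038},{"dx":-0.0012,"dy":0.03,"dz":-0.001,"twist":0,"gripper":0.038},{"dx":-0.0012,"dy":0.035,"dz":-0.001,"twist":0,"gripper":0.038},{"dx":-0.0012,"dy":0.035,"dz":-0.001,"twist":0,"gripper":0.038}])

```text
clock: 8.53
eef_pos: [0.6031, -0.024, 0.2904]
tool_rot: [-1.569, 0.0, 1.416]
force: [-0.0, -0.3, -1.6]
finger_gap: 0.0432
```

>>> arm_command(motion=[{"dx":0,"dy":0,"dz":0.0,"twist":0,"gripper":0.038},{"dx":0,"dy":0,"dz":0.0,"twist":0,"gripper":0.038}])

```text
clock: 8.7
eef_pos: [0.6034, -0.0241, 0.2923]
tool_rot: [-1.572, -0.0, 1.416]
force: [0.0, 0.4, -1.1]
finger_gap: 0.0433
```

```bash
python3 -c "
from h import *
from workcell import ctrl
go(.6027,-.0225,.107,1.416);
for n in('side','top'):
    s=ctrl.snapshot(n);np.savez(n+'10.npz',**s)
    c=proj(s,[.6022,-.0227,.05]);x0,y0=int(c[0])-45,int(c[1])-45;print(x0,y0)
    crop(s,(x0,y0,x0+90,y0+80),7,n+'10.png')
"
```

```text
t 8.7 pos [ 0.6034 -0.0241  0.2923] rot [-1.5723 -0.0001  1.416 ] F [ 0.0265  0.4344 -1.1426] gap 0.0433
dx 0.0015 dy 0.0053 dz 0.0009 twist 0.0000 rows 0.13440245315000868
328 216
387 117
```

View pics/side10.png

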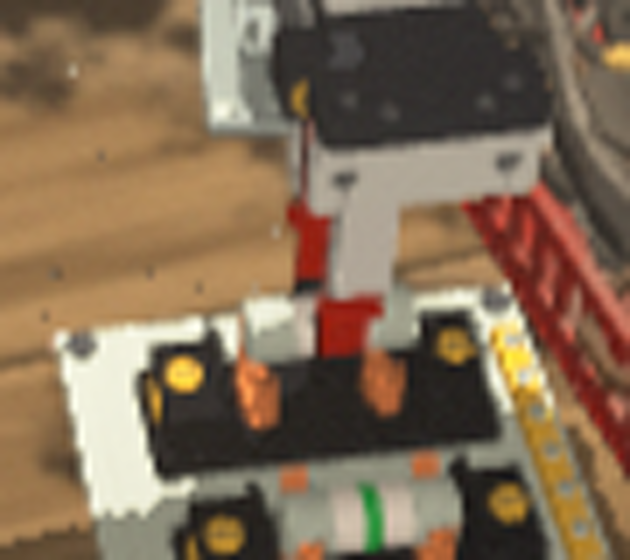

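View pics/top10.png

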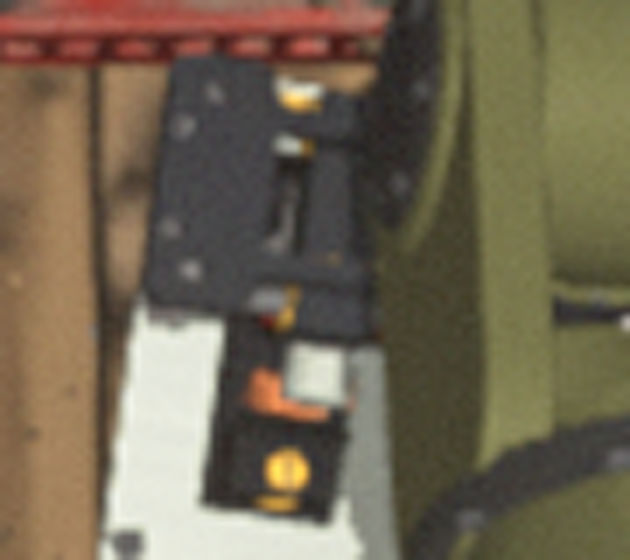

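```bash
cat > chk.py <<'E'
from h import *
import sys
n=sys.argv[1];a,b,x0,y0=map(float,sys.argv[2:6]);z=float(sys.argv[6])
t=load('top'+n);d=np.array([np.cos(-.155),np.sin(-.155)]);nn=np.array([-d[1],d[0]])
u,v=(np.array([a,b])+.5)/7-.5+[x0,y0]
seat=np.array([.6027,-.0224])
print('dep',dep(t,u,v))
for zz in (z-.003,z):
    w=atz(t,u,v,zz);print(w,'ax',(w[:2]-seat)@d,'lat',(w[:2]-seat)@nn)
P=cloud(load('side'+n));f=fitcyl(P,np.array([*seat,z]),-.155,r=.011,half=.029,zmin=z-.004);print('side',f,'lat',(f[1]-seat)@nn)
M=(P[...,2]>z-.004)&(P[...,2]<z+.012)&(abs((P[...,:2]-seat)@nn)<.013)&(abs((P[...,:2]-seat)@d)<.04);Q=P[M];a=np.sort((Q[:,:2]-seat)@d);print(len(Q),a[:4],a[-4:])
E
python3 chk.py 10 316 370 387 117 .0545
python3 -c "
from h import *
from workcell import ctrl
go(.6027,-.0225,.107,1.416)"
```

```text
dep [ 0.5847 -0.0179  0.0609]
[ 0.5858 -0.0202  0.0515] ax -0.017035966617789028 lat -0.00043265231861448154
[ 0.5854 -0.0195  0.0545] ax -0.017497299327249336 lat 0.0002279316516305014
side (137, array([ 0.6024, -0.0241]), np.float64(-0.13014492549742335), np.float64(0.05263235469127412), np.float64(0.0032138777669313747)) lat -0.0017083317105121443
115 [-0.0273 -0.0271 -0.0268 -0.0267] [0.0294 0.0299 0.0299 0.0305]
t 8.8 pos [ 0.6033 -0.0241  0.2921] rot [-1.5722 -0.0001  1.416 ] F [ 0.3718  0.0636 -1.367 ] gap 0.0435
dx 0.0015 dy 0.0051 dz 0.0009 twist 0.0000 rows 0.12964381992371535
```

>>> arm_command(motion=[{"dx":0.0004,"dy":0.003,"dz":0.0008,"twist":0.0,"gripper":0.038},{"dx":0.0004,"dy":0.006,"dz":0.0008,"twist":0,"gripper":0.038},{"dx":0.0004,"dy":0.006,"dz":0.0008,"twist":0,"gripper":0.038},{"dx":0.0004,"dy":0.006,"dz":0.0008,"twist":0,"gripper":0.038}])

```text
clock: 9.13
eef_pos: [0.6024, -0.0236, 0.2849]
tool_rot: [-1.57, 0.0, 1.416]
force: [0.1, 0.2, -1.6]
finger_gap: 0.0436
```

>>> arm_command(motion=[{"dx":0,"dy":0.002,"dz":0.0,"twist":0.0,"gripper":0.038},{"dx":0,"dy":0.002,"dz":0.0,"twist":0,"gripper":0.038},{"dx":0,"dy":0.002,"dz":0.0,"twist":0,"gripper":0.038}])

```text
clock: 9.38
eef_pos: [0.6024, -0.0236, 0.2831]
tool_rot: [-1.571, 0.0, 1.416]
force: [0.5, -0.5, -1.9]
finger_gap: 0.0435
```

>>> arm_command(motion=[{"dx":0,"dy":0.002,"dz":0.0,"twist":0.0,"gripper":0.038},{"dx":0,"dy":0.002,"dz":0.0,"twist":0,"gripper":0.038},{"dx":0,"dy":0.002,"dz":0.0,"twist":0,"gripper":0.038}])

```text
clock: 9.63
eef_pos: [0.6025, -0.0235, 0.2811]
tool_rot: [-1.571, -0.0, 1.416]
force: [1.0, 0.2, -0.6]
finger_gap: 0.043
```

>>> arm_command(motion=[{"dx":0,"dy":0.002,"dz":0.0,"twist":0.0,"gripper":0.038},{"dx":0,"dy":0.002,"dz":0.0,"twist":0,"gripper":0.038},{"dx":0,"dy":0.002,"dz":0.0,"twist":0,"gripper":0.038}])

```text
clock: 9.88
eef_pos: [0.6025, -0.0234, 0.2794]
tool_rot: [-1.571, -0.001, 1.416]
force: [1.4, 5.4, 2.5]
finger_gap: 0.0433
```

>>> arm_command(motion=[{"dx":0,"dy":0.002,"dz":0.0,"twist":0.0,"gripper":0.038},{"dx":0,"dy":0.002,"dz":0.0,"twist":0,"gripper":0.038},{"dx":0,"dy":0.002,"dz":0.0,"twist":0,"gripper":0.038}])

```text
clock: 10.13
eef_pos: [0.6026, -0.0233, 0.2779]
tool_rot: [-1.572, -0.001, 1.416]
force: [1.1, 7.1, 5.4]
finger_gap: 0.0434
```

```bash
python3 -c "
from h import *
from workcell import ctrl
go(.6027,-.0225,.107,1.416);
for n in('side','top'):
    s=ctrl.snapshot(n);np.savez(n+'11.npz',**s)
    c=proj(s,[.6022,-.0227,.05]);x0,y0=int(c[0])-45,int(c[1])-45;print(x0,y0)
    crop(s,(x0,y0,x0+90,y0+80),7,n+'11.png')
"
```

```text
t 10.13 pos [ 0.6026 -0.0233  0.2779] rot [-1.5721 -0.0008  1.4161] F [1.0638 7.1325 5.4377] gap 0.0434
dx 0.0008 dy -0.0091 dz 0.0000 twist 0.0001 rows 0.21983422431541386
328 216
387 117
```

View pics/side11.png

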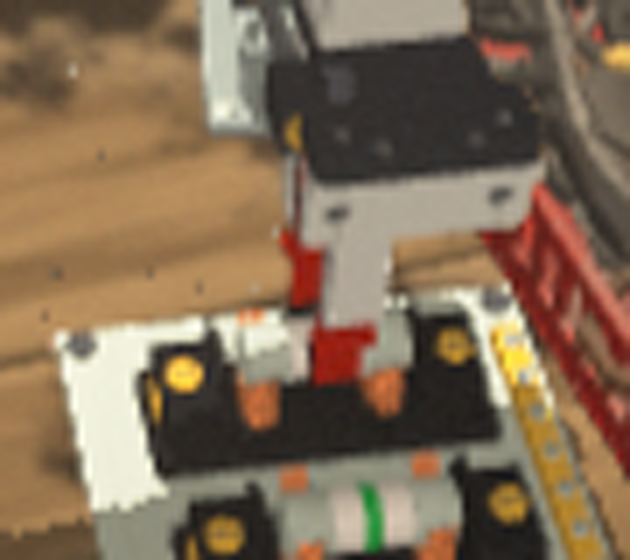

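View pics/top11.png

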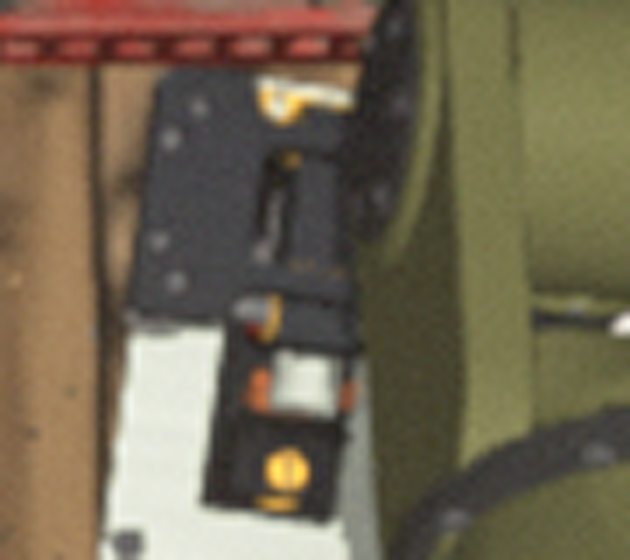

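>>> arm_command(motion=[{"dx":0.0012,"dy":0,"dz":0.0,"twist":0.0,"gripper":0.038},{"dx":0.0012,"dy":0,"dz":0.0,"twist":0,"gripper":0.038},{"dx":0.0012,"dy":0,"dz":0.0,"twist":0,"gripper":0.038}])

```text
clock: 10.48
eef_pos: [0.6028, -0.0226, 0.2779]
tool_rot: [-1.572, 0.001, 1.416]
force: [0.2, 1.5, 5.7]
finger_gap: 0.0436
```

>>> arm_command(motion=[{"dx":0.0003,"dy":0.002,"dz":0.0,"twist":0.0,"gripper":0.038},{"dx":0.0003,"dy":0.002,"dz":0.0,"twist":0,"gripper":0.038},{"dx":0.0003,"dy":0.002,"dz":0.0,"twist":0,"gripper":0.038}])

```text
clock: 10.73
eef_pos: [0.603, -0.0225, 0.2765]
tool_rot: [-1.573, 0.001, 1.416]
force: [0.3, 0.5, 10.2]
finger_gap: 0.0435
```

>>> arm_command(motion=[{"dx":0,"dy":0.001,"dz":0.0,"twist":0.0,"gripper":0.038},{"dx":0,"dy":0.001,"dz":0.0,"twist":0,"gripper":0.038},{"dx":0,"dy":0.001,"dz":0.0,"twist":0,"gripper":0.038}])

```text
clock: 10.98
eef_pos: [0.603, -0.0225, 0.2758]
tool_rot: [-1.574, 0.001, 1.416]
force: [-0.3, 0.3, 12.4]
finger_gap: 0.0432
```

>>> arm_command(motion=[{"dx":0,"dy":0.001,"dz":0.0,"twist":0.0,"gripper":0.038},{"dx":0,"dy":0.001,"dz":0.0,"twist":0,"gripper":0.038},{"dx":0,"dy":0.001,"dz":0.0,"twist":0,"gripper":0.038}])

```text
clock: 11.23
eef_pos: [0.6031, -0.0225, 0.2748]
tool_rot: [-1.574, 0.001, 1.416]
force: [0.1, -0.3, 11.5]
finger_gap: 0.0434
```

>>> arm_command(motion=[{"dx":0,"dy":0.001,"dz":0.0,"twist":0.0,"gripper":0.038},{"dx":0,"dy":0.001,"dz":0.0,"twist":0,"gripper":0.038},{"dx":0,"dy":0.001,"dz":0.0,"twist":0,"gripper":0.038}])

```text
clock: 11.48
eef_pos: [0.6031, -0.0225, 0.2737]
tool_rot: [-1.574, 0.001, 1.416]
force: [1.6, -0.3, 10.7]
finger_gap: 0.0433
```

>>> arm_command(motion=[{"dx":0,"dy":0.001,"dz":0.0,"twist":0.0,"gripper":0.038},{"dx":0,"dy":0.001,"dz":0.0,"twist":0,"gripper":0.038},{"dx":0,"dy":0.001,"dz":0.0,"twist":0,"gripper":0.038}])

```text
clock: 11.73
eef_pos: [0.603, -0.0225, 0.2723]
tool_rot: [-1.574, 0.001, 1.416]
force: [2.4, -0.2, 6.4]
finger_gap: 0.0436
```

>>> arm_command(motion=[{"dx":0,"dy":0.001,"dz":0.0,"twist":0.0,"gripper":0.038},{"dx":0,"dy":0.001,"dz":0.0,"twist":0,"gripper":0.038},{"dx":0,"dy":0.001,"dz":0.0,"twist":0,"gripper":0.038}])

```text
clock: 11.98
eef_pos: [0.603, -0.0225, 0.2715]
tool_rot: [-1.574, 0.001, 1.416]
force: [-0.2, -0.3, 10.5]
finger_gap: 0.0434
```

>>> arm_command(motion=[{"dx":0,"dy":0.001,"dz":0.0,"twist":0.0,"gripper":0.038},{"dx":0,"dy":0.001,"dz":0.0,"twist":0,"gripper":0.038},{"dx":0,"dy":0.001,"dz":0.0,"twist":0,"gripper":0.038}])

```text
clock: 12.23
eef_pos: [0.6031, -0.0225, 0.2715]
tool_rot: [-1.574, 0.001, 1.416]
force: [-2.8, 0.6, 18.1]
finger_gap: 0.0438
```

```bash
python3 -c "
from h import *
from workcell import ctrl
go(.6027,-.0225,.107,1.416);
for n in('side','top'):
    s=ctrl.snapshot(n);np.savez(n+'12.npz',**s)
    c=proj(s,[.6022,-.0227,.05]);x0,y0=int(c[0])-45,int(c[1])-45;print(x0,y0)
    crop(s,(x0,y0,x0+90,y0+80),7,n+'12.png')
"
```

```text
t 12.23 pos [ 0.6031 -0.0225  0.2715] rot [-1.5743  0.0006  1.416 ] F [-2.7852  0.6476 18.0603] gap 0.0438
dx -0.0001 dy -0.0155 dz 0.0004 twist 0.0000 rows 0.37298313800773125
328 216
387 117
```

View pics/side12.png

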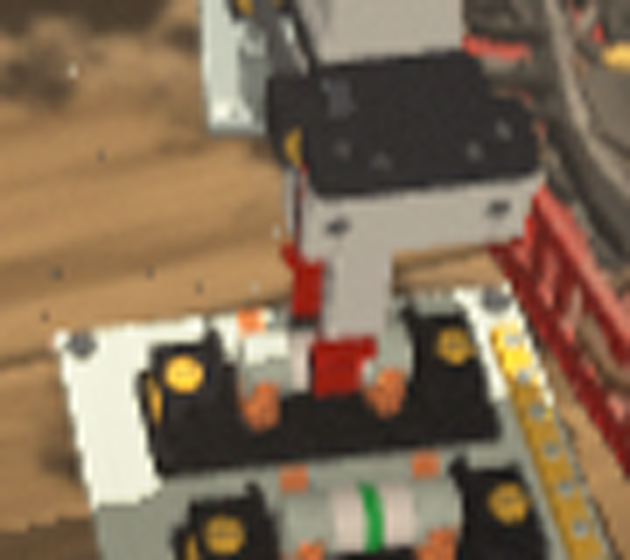

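View pics/top12.png

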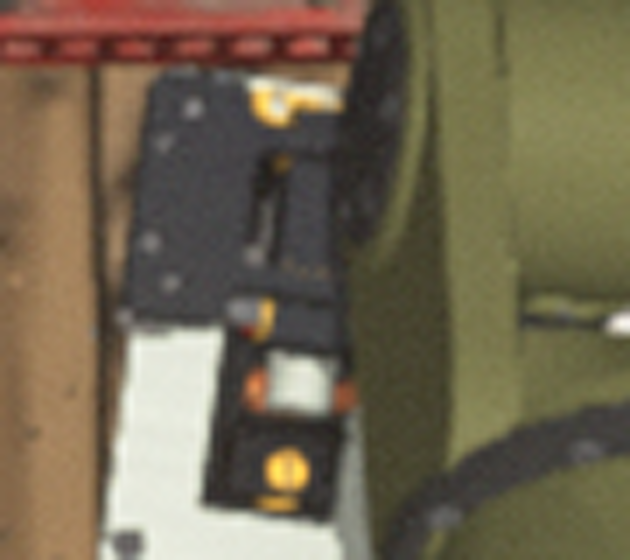

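```bash
python3 -c "
from h import *
d=np.array([np.cos(-.155),np.sin(-.155)]);n=np.array([-d[1],d[0]]);seat=np.array([.6027,-.0224])
for k in('11','12'):
  for cam in('top','side'):
    P=cloud(load(cam+k))
    for nm,c in(('red',seat),('green',seat-.07*n)):
      for sg in(-1,1):
        A=(P[...,:2]-c)@d*sg;B=(P[...,:2]-c)@n
        M=(A>.0135)&(A<.0165)&(abs(B)<.010)&(P[...,2]>.03)&(P[...,2]<.06)
        M2=(A>.012)&(A<.027)&(abs(B)<.004)&(P[...,2]>.03)&(P[...,2]<.06)
        print(k,cam,nm,sg,M2.sum(),np.round(np.sort(P[M2][:,2])[-8:],4), 'med',np.median(P[M2][:,2]) if M2.sum() else None)
"
```

```text
11 top red -1 22 [0.0511 0.0514 0.0519 0.0519 0.0529 0.0534 0.0535 0.0544] med 0.05040919931682897
11 top red 1 0 [] med None
11 top green -1 0 [] med None
11 top green 1 0 [] med None
11 side red -1 16 [0.049  0.0492 0.0492 0.0494 0.0496 0.0502 0.0509 0.0516] med 0.048965091496194935
11 side red 1 7 [0.0478 0.048  0.0485 0.0486 0.0489 0.0505 0.0509] med 0.048618330811975086
11 side green -1 17 [0.0434 0.0435 0.0437 0.0438 0.044  0.0443 0.0448 0.0449] med 0.04324889910069463
11 side green 1 13 [0.0429 0.0432 0.0432 0.0433 0.0434 0.0435 0.045  0.0453] med 0.04316145016219375
12 top red -1 26 [0.0447 0.0448 0.0457 0.0459 0.0464 0.0465 0.0468 0.0479] med 0.04352731550445332
12 top red 1 0 [] med None
12 top green -1 0 [] med None
12 top green 1 0 [] med None
12 side red -1 18 [0.0423 0.0424 0.0438 0.0441 0.0443 0.0444 0.0445 0.0455] med 0.04205737971958945
12 side red 1 4 [0.0419 0.0423 0.0423 0.044 ] med 0.042332067059023926
12 side green -1 14 [0.0434 0.0438 0.0441 0.0443 0.0449 0.0451 0.0454 0.0459] med 0.043558024533026096
12 side green 1 12 [0.0427 0.0429 0.0441 0.0443 0.0444 0.0449 0.045  0.0452] med 0.0435029800827304
```

>>> arm_command(motion=[{"dx":0,"dy":-0.0025,"dz":0.0,"twist":0.0,"gripper":0.038},{"dx":0,"dy":-0.0025,"dz":0.0,"twist":0,"gripper":0.038}])

```text
clock: 12.5
eef_pos: [0.6027, -0.0224, 0.2721]
tool_rot: [-1.572, 0.001, 1.416]
force: [0.9, -1.1, 0.9]
finger_gap: 0.0434
```

>>> arm_command(motion=[{"dx":0,"dy":0,"dz":0.0,"twist":0.0,"gripper":0.044},{"dx":0,"dy":0,"dz":0.0,"twist":0,"gripper":0.046},{"dx":0,"dy":0,"dz":0.0,"twist":0,"gripper":0.0475},{"dx":0,"dy":0,"dz":0.0,"twist":0,"gripper":0.0475},{"dx":0,"dy":0,"dz":0.0,"twist":0,"gripper":0.0475}])

```text
clock: 12.92
eef_pos: [0.6026, -0.0221, 0.2714]
tool_rot: [-1.57, 0.0, 1.416]
force: [0.5, 0.2, -0.6]
finger_gap: 0.0476
```

>>> arm_command(motion=[{"dx":0,"dy":-0.003,"dz":0.0,"twist":0.0,"gripper":0.0478},{"dx":0,"dy":-0.005,"dz":0.0,"twist":0,"gripper":0.0478},{"dx":0,"dy":-0.008,"dz":0.0,"twist":0,"gripper":0.0478}])

```text
clock: 13.17
eef_pos: [0.6027, -0.0221, 0.2799]
tool_rot: [-1.571, 0.0, 1.416]
force: [-1.1, -0.4, -0.7]
finger_gap: 0.048
```

>>> arm_command(motion=[{"dx":0,"dy":-0.006,"dz":0.0,"twist":0.0,"gripper":0.0478},{"dx":0,"dy":-0.014,"dz":0.0,"twist":0,"gripper":0.0478},{"dx":0,"dy":-0.024,"dz":0.0,"twist":0,"gripper":0.0478},{"dx":0,"dy":-0.036,"dz":0.0,"twist":0,"gripper":0.0478},{"dx":0,"dy":-0.05,"dz":0.0,"twist":0,"gripper":0.0478}])

```text
clock: 13.58
eef_pos: [0.6026, -0.0221, 0.331]
tool_rot: [-1.571, 0.0, 1.416]
force: [-0.4, -0.1, -1.2]
finger_gap: 0.0475
```

```bash
python3 -c "
from h import *
from workcell import ctrl
go(.6595,.1615,.16,1.268);
for n in('side','top'):
    s=ctrl.snapshot(n);np.savez(n+'13.npz',**s)
    c=proj(s,[.6022,-.0227,.05]);x0,y0=int(c[0])-45,int(c[1])-45;print(x0,y0)
    crop(s,(x0,y0,x0+90,y0+80),7,n+'13.png')
d=np.array([np.cos(-.155),np.sin(-.155)]);n=np.array([-d[1],d[0]]);seat=np.array([.6027,-.0224])
P=cloud(load('side13'))
for nm,c in(('red',seat),('green',seat-.07*n)): print(nm,fitcyl(P,np.array([*c,.034]),-.155,half=.012),fitcyl(P,np.array([*c,.034]),-.155,half=.026,zmin=.035))
"
```

```text
t 13.58 pos [ 0.6026 -0.0221  0.331 ] rot [-1.5709  0.      1.416 ] F [-0.4238 -0.0762 -1.2104] gap 0.0475
dx 0.1902 dy -0.0090 dz -0.0279 twist 0.1480 rows 4.615552208271968
328 216
387 117
red (85, array([ 0.6025, -0.0236]), np.float64(-0.2384732034151962), np.float64(0.03227312981885665), np.float64(0.0014601559629288353)) (160, array([ 0.6025, -0.0234]), np.float64(-0.1555694030504085), np.float64(0.03286382304098315), np.float64(0.001882698465228108))
green (94, array([ 0.5916, -0.0931]), np.float64(-0.12187548147043625), np.float64(0.032673951149965325), np.float64(0.0012492611296623947)) (197, array([ 0.5917, -0.0927]), np.float64(-0.17776416441029433), np.float64(0.03331805975960472), np.float64(0.001973450873457529))
```

View pics/side13.png

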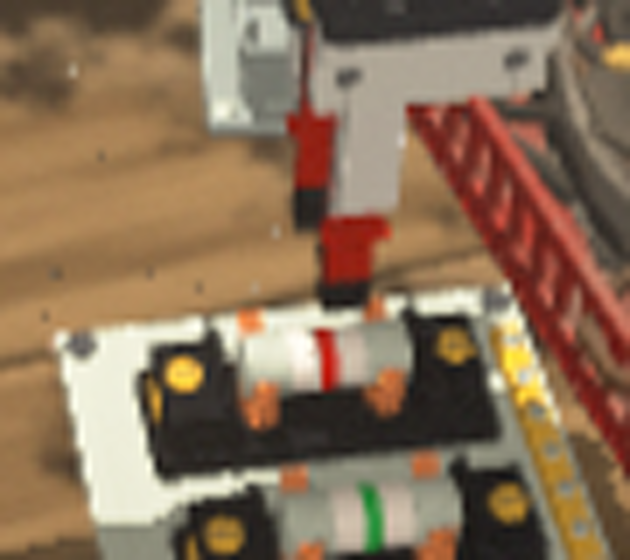

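>>> arm_command(motion=[{"dx":0.036,"dy":-0.009,"dz":-0.005,"twist":0.07,"gripper":0.0475},{"dx":0.074,"dy":-0.009,"dz":-0.011,"twist":0.148,"gripper":0.0475},{"dx":0.112,"dy":-0.009,"dz":-0.017,"twist":0.148,"gripper":0.0475},{"dx":0.15,"dy":-0.009,"dz":-0.022,"twist":0.148,"gripper":0.0475},{"dx":0.18,"dy":-0.009,"dz":-0.026,"twist":0.148,"gripper":0.0475}])

```text
clock: 14.1
eef_pos: [0.6563, 0.1543, 0.3384]
tool_rot: [-1.571, -0.0, 1.269]
force: [-0.9, -0.4, -1.3]
finger_gap: 0.0475
```

>>> arm_command(motion=[{"dx":0.005,"dy":0,"dz":0,"twist":0,"gripper":0.0475},{"dx":0.009,"dy":0,"dz":0,"twist":0,"gripper":0.0475},{"dx":0.009,"dy":0,"dz":0,"twist":0,"gripper":0.0475},{"dx":0.009,"dy":0,"dz":0,"twist":0,"gripper":0.0475}])

```text
clock: 14.43
eef_pos: [0.6588, 0.1593, 0.3385]
tool_rot: [-1.571, 0.0, 1.267]
force: [-0.0, -0.3, -2.0]
finger_gap: 0.0472
```

```bash
python3 -c "
from h import *
from workcell import ctrl
go(.6597,.1605,.16,1.268);
for n in('side','top'):
    s=ctrl.snapshot(n);np.savez(n+'14.npz',**s)
    c=proj(s,[.66,.159,.08]);x0,y0=int(c[0])-40,int(c[1])-35;print(x0,y0)
    crop(s,(x0,y0,x0+80,y0+70),8,n+'14.png')
"
```

```text
t 14.43 pos [0.6588 0.1593 0.3385] rot [-1.5706  0.0003  1.2672] F [-0.0264 -0.2701 -1.9794] gap 0.0472
dx 0.0014 dy -0.0015 dz -0.0006 twist -0.0008 rows 0.05011352600265302
328 166
311 99
```

View pics/side14.png

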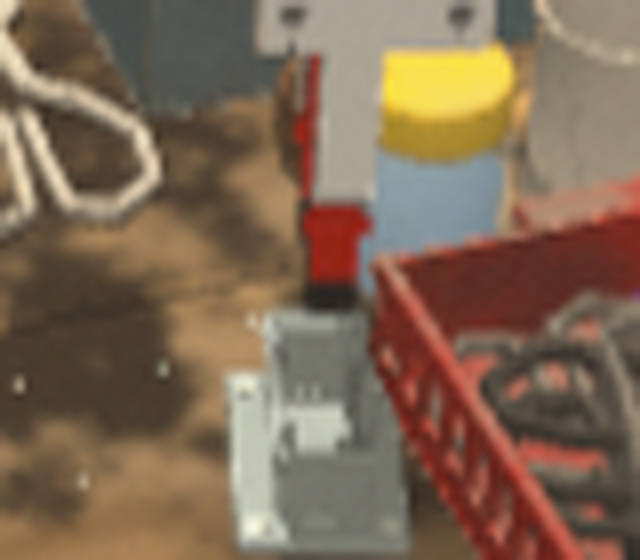

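View pics/top14.png

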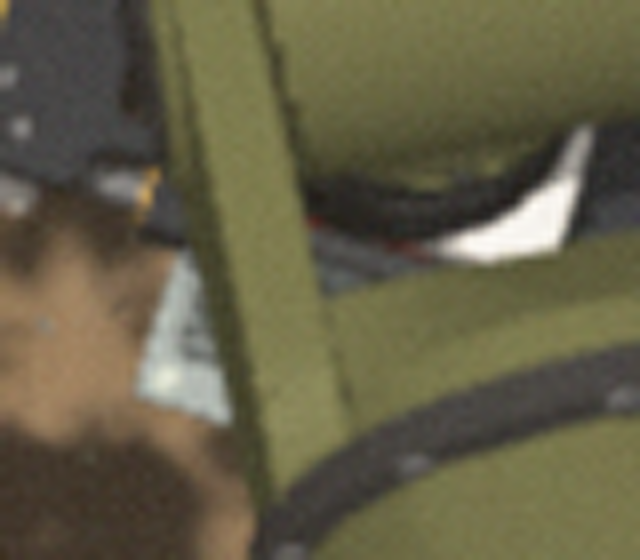

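```bash
python3 -c "
from h import *
s=load('side14');x0,y0=328,166
im=cv2.resize(s['img'][y0:y0+70,x0:x0+80,::-1],None,fx=8,fy=8,interpolation=cv2.INTER_CUBIC)
yaw=-.3;d=np.array([np.cos(yaw),np.sin(yaw),0]);n=np.array([-d[1],d[0],0])
c=np.array([.658,.1588,0])
def poly(pts,col):
    q=np.array([((proj(s,p)+.5-[x0,y0])*8-.5) for p in pts]).astype(int);cv2.polylines(im,[q],True,col,1)
B=lambda hx,hy,z:[c+d*a*hx+n*b*hy+[0,0,z] for a,b in((1,1),(1,-1),(-1,-1),(-1,1))]
poly(B(.0125,.033,.039),(0,255,255));poly(B(.03,.045,.003),(255,0,255));poly(B(.0125,.033,.006),(0,255,0))
cv2.imwrite('pics/ov.png',im)"
```

```text
(no output)
```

View pics/ov.png

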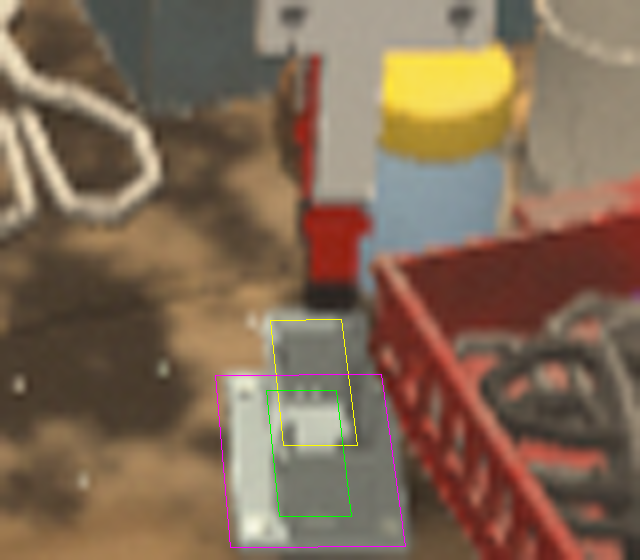

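```bash
python3 -c "
from h import *
s=load('side14');x0,y0=328,166
yaw=-.3;d=np.array([np.cos(yaw),np.sin(yaw),0]);n=np.array([-d[1],d[0],0])
f=lambda p:((proj(s,p)+.5-[x0,y0])*8-.5)
for c in ([.658,.1588,0],[.6605,.1582,0]):
  c=np.array(c)
  print('foot c',f(c-n*.022+[0,0,.088]),'rim mid back',f(c+n*.033+[0,0,.039]),'rim front',f(c-n*.033+[0,0,.039]))
"
```

```text
foot c [326.3989 313.9283] rim mid back [306.2247 320.1305] rim front [320.8354 445.6414]
foot c [334.101  313.5584] rim mid back [313.4564 319.7828] rim front [328.3875 445.2701]
```

>>> arm_command(motion=[{"dx":0.0008,"dy":0.015,"dz":-0.0008,"twist":0,"gripper":0.0475},{"dx":0.0008,"dy":0.03,"dz":-0.0008,"twist":0,"gripper":0.0475},{"dx":0.0008,"dy":0.04,"dz":-0.0008,"twist":0,"gripper":0.0475},{"dx":0.0008,"dy":0.04,"dz":-0.0008,"twist":0,"gripper":0.0475}])

```text
clock: 14.87
eef_pos: [0.6595, 0.16, 0.2963]
tool_rot: [-1.568, 0.002, 1.267]
force: [-0.3, -0.2, -1.3]
finger_gap: 0.0472
```

>>> arm_command(motion=[{"dx":0,"dy":0.01,"dz":0,"twist":0,"gripper":0.0475},{"dx":0,"dy":0.02,"dz":0,"twist":0,"gripper":0.0475},{"dx":0,"dy":0.03,"dz":0,"twist":0,"gripper":0.0475},{"dx":0,"dy":0.036,"dz":0,"twist":0,"gripper":0.0475},{"dx":0,"dy":0.036,"dz":0,"twist":0,"gripper":0.0475}])

```text
clock: 15.28
eef_pos: [0.6596, 0.1608, 0.2607]
tool_rot: [-1.569, 0.001, 1.268]
force: [-0.5, 0.1, -0.9]
finger_gap: 0.0474
```

```bash
python3 -c "
from h import *
from workcell import ctrl
go(.6597,.1605,.0755,1.268);
for n in('side',):
    s=ctrl.snapshot(n);np.savez(n+'15.npz',**s)
    crop(s,(328,166,408,236),8,n+'15.png')
"
```

```text
t 15.28 pos [0.6596 0.1608 0.2607] rot [-1.5686  0.0012  1.268 ] F [-0.483   0.1017 -0.8543] gap 0.0474
dx -0.0002 dy 0.0052 dz -0.0002 twist 0.0000 rows 0.12492361020960341
```

View pics/side15.png

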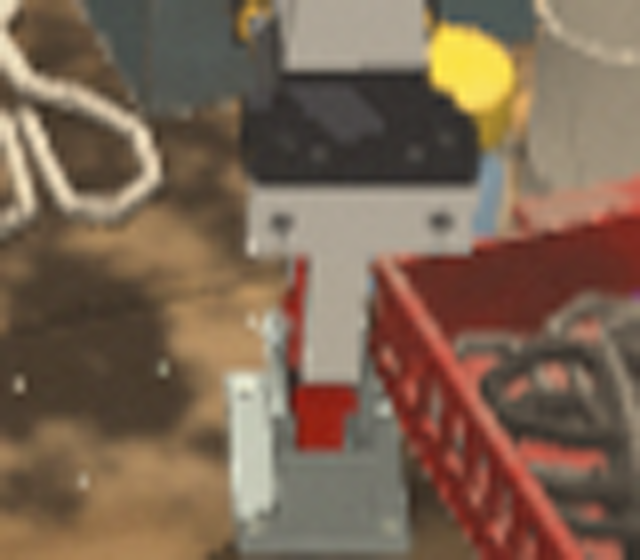

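In the pocket, no contact yet. Feeling for the floor.

>>> arm_command(motion=[{"dx":0,"dy":0.003,"dz":0,"twist":0,"gripper":0.0475},{"dx":0,"dy":0.004,"dz":0,"twist":0,"gripper":0.0475},{"dx":0,"dy":0.004,"dz":0,"twist":0,"gripper":0.0475},{"dx":0,"dy":0.004,"dz":0,"twist":0,"gripper":0.0475}])

```text
clock: 15.67
eef_pos: [0.6598, 0.1608, 0.2589]
tool_rot: [-1.571, -0.0, 1.268]
force: [0.1, -0.2, -2.0]
finger_gap: 0.0477
```

>>> arm_command(motion=[{"dx":0,"dy":0.002,"dz":0,"twist":0,"gripper":0.0475},{"dx":0,"dy":0.002,"dz":0,"twist":0,"gripper":0.0475},{"dx":0,"dy":0.002,"dz":0,"twist":0,"gripper":0.0475}])

```text
clock: 15.92
eef_pos: [0.6598, 0.1608, 0.2566]
tool_rot: [-1.571, 0.0, 1.268]
force: [0.8, -0.7, -0.3]
finger_gap: 0.0478
```

>>> arm_command(motion=[{"dx":0,"dy":0.0015,"dz":0,"twist":0,"gripper":0.0475},{"dx":0,"dy":0.0015,"dz":0,"twist":0,"gripper":0.0475},{"dx":0,"dy":0.0015,"dz":0,"twist":0,"gripper":0.0475}])

```text
clock: 16.17
eef_pos: [0.6599, 0.1608, 0.2554]
tool_rot: [-1.571, -0.0, 1.268]
force: [0.4, 0.7, 1.5]
finger_gap: 0.0475
```

>>> arm_command(motion=[{"dx":0,"dy":0.0015,"dz":0,"twist":0,"gripper":0.0475},{"dx":0,"dy":0.0015,"dz":0,"twist":0,"gripper":0.0475},{"dx":0,"dy":0.0015,"dz":0,"twist":0,"gripper":0.0475}])

```text
clock: 16.42
eef_pos: [0.66, 0.1608, 0.2543]
tool_rot: [-1.572, -0.001, 1.268]
force: [-0.2, -0.4, 4.4]
finger_gap: 0.0477
```

>>> arm_command(motion=[{"dx":0,"dy":0,"dz":0,"twist":0,"gripper":0.05},{"dx":0,"dy":0,"dz":0,"twist":0,"gripper":0.06},{"dx":0,"dy":0,"dz":0,"twist":0,"gripper":0.075},{"dx":0,"dy":0,"dz":0,"twist":0,"gripper":0.075},{"dx":0,"dy":0,"dz":0,"twist":0,"gripper":0.075}])

```text
clock: 16.83
eef_pos: [0.6598, 0.1608, 0.2534]
tool_rot: [-1.57, 0.0, 1.268]
force: [0.1, 0.3, -0.4]
finger_gap: 0.0727
```

>>> arm_command(motion=[{"dx":0,"dy":-0.01,"dz":0,"twist":0,"gripper":0.075},{"dx":0,"dy":-0.03,"dz":0,"twist":0,"gripper":0.075},{"dx":0,"dy":-0.06,"dz":0,"twist":0,"gripper":0.075},{"dx":0,"dy":-0.09,"dz":0,"twist":0,"gripper":0.075},{"dx":0,"dy":-0.12,"dz":0,"twist":0,"gripper":0.075}])

```text
clock: 17.25
eef_pos: [0.6596, 0.1608, 0.3758]
tool_rot: [-1.571, -0.0, 1.268]
force: [-0.0, 0.7, -0.1]
finger_gap: 0.0752
```

>>> arm_command(motion=[{"dx":0.02,"dy":-0.02,"dz":0.035,"twist":0,"gripper":0.075},{"dx":0.04,"dy":-0.02,"dz":0.07,"twist":0,"gripper":0.075},{"dx":0.06,"dy":-0.02,"dz":0.105,"twist":0,"gripper":0.075},{"dx":0.08,"dy":-0.02,"dz":0.14,"twist":0,"gripper":0.075},{"dx":0.1,"dy":-0.02,"dz":0.17,"twist":0,"gripper":0.075}])

```text
clock: 17.67
eef_pos: [0.5253, 0.3082, 0.3948]
tool_rot: [-1.571, -0.001, 1.268]
force: [0.9, 0.2, 0.1]
finger_gap: 0.0749
```

>>> arm_command(motion=[{"dx":0.015,"dy":0,"dz":0.03,"twist":0,"gripper":0.075},{"dx":0.03,"dy":0,"dz":0.06,"twist":0,"gripper":0.075},{"dx":0.03,"dy":0,"dz":0.06,"twist":0,"gripper":0.075},{"dx":0.03,"dy":0,"dz":0.06,"twist":0,"gripper":0.075}])

```text
clock: 18.0
eef_pos: [0.478, 0.3544, 0.3946]
tool_rot: [-1.571, -0.001, 1.271]
force: [-0.5, -0.6, -0.0]
finger_gap: 0.0749
```

```bash
python3 -c "
from h import *
from workcell import ctrl
go(.6597,.1605,.0755,1.268);
for n in('side','top'):
    s=ctrl.snapshot(n);np.savez(n+'16.npz',**s)
    cv2.imwrite('pics/'+n+'16.png',s['img'][:,:,::-1])
    b=(280,150,480,300) if n=='side' else (290,100,490,250)
    crop(s,(b[0],b[1],b[2],b[1]+150),4,n+'16c.png')
    P=cloud(s)
    d=np.array([np.cos(-.155),np.sin(-.155)]);nn=np.array([-d[1],d[0]]);seat=np.array([.6027,-.0224])
    for nm,c in(('red',seat),('green',seat-.07*nn)): 
        print(n,nm,fitcyl(P,np.array([*c,.034]),-.155,half=.012),fitcyl(P,np.array([*c,.034]),-.155,half=.026,zmin=.035))
    M=(P[...,0]>.62)&(P[...,0]<.7)&(P[...,1]>.11)&(P[...,1]<.22)&(P[...,2]>.09)&(P[...,2]<.12)
    if M.sum()>5: print('bow',rect(P[M]),P[M].mean(0),P[M][:,2].max())
"
```

```text
t 18.0 pos [0.478  0.3544 0.3946] rot [-1.5715 -0.0006  1.2706] F [-0.5322 -0.6479 -0.0241] gap 0.0749
dx -0.1315 dy 0.1391 dz -0.2309 twist 0.0026 rows 7.192995876479951
side red (86, array([ 0.6025, -0.0237]), np.float64(-0.16275028999683727), np.float64(0.03234946041172253), np.float64(0.0015049893959979644)) (166, array([ 0.6026, -0.0231]), np.float64(-0.19428796390032427), np.float64(0.03316253244174353), np.float64(0.0021352658407327403))
side green (96, array([ 0.5916, -0.0932]), np.float64(-0.204519279835197), np.float64(0.032817247937278006), np.float64(0.0013931624620309223)) (196, array([ 0.5917, -0.0928]), np.float64(-0.18011188193781288), np.float64(0.0331658875015084), np.float64(0.0019103988077178806))
bow (array([0.6591, 0.1555]), (37.61991500854492, 15.944727897644043), 76.3470687866211) [0.6583 0.1515 0.1016] 0.10921082098030666
top red (100, array([ 0.6027, -0.0226]), np.float64(-0.19388973918732927), np.float64(0.03399552831302629), np.float64(0.0014459762398854597)) (236, array([ 0.6026, -0.0229]), np.float64(-0.16435164167246388), np.float64(0.03404418066385615), np.float64(0.0019464162115585707))
top green (97, array([ 0.5918, -0.0922]), np.float64(-0.11335001883348292), np.float64(0.03397933877868283), np.float64(0.0016841704846860379)) (239, array([ 0.5918, -0.0922]), np.float64(-0.14652295537216556), np.float64(0.034170978283786235), np.float64(0.0020714730527030324))
bow (array([0.6605, 0.1603]), (43.8307991027832, 17.163476943969727), 71.85983276367188) [0.6608 0.161  0.1035] 0.11125656901564884
```

View pics/side16c.png

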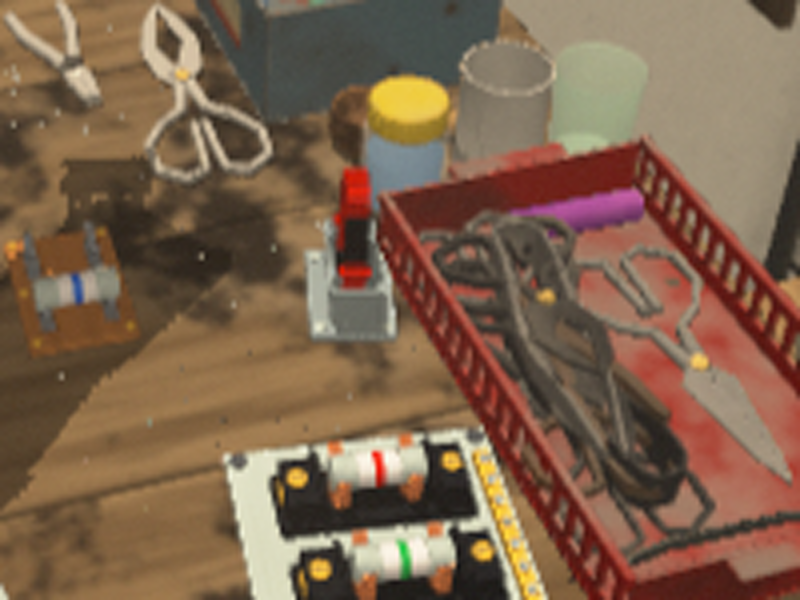

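View pics/top16c.png

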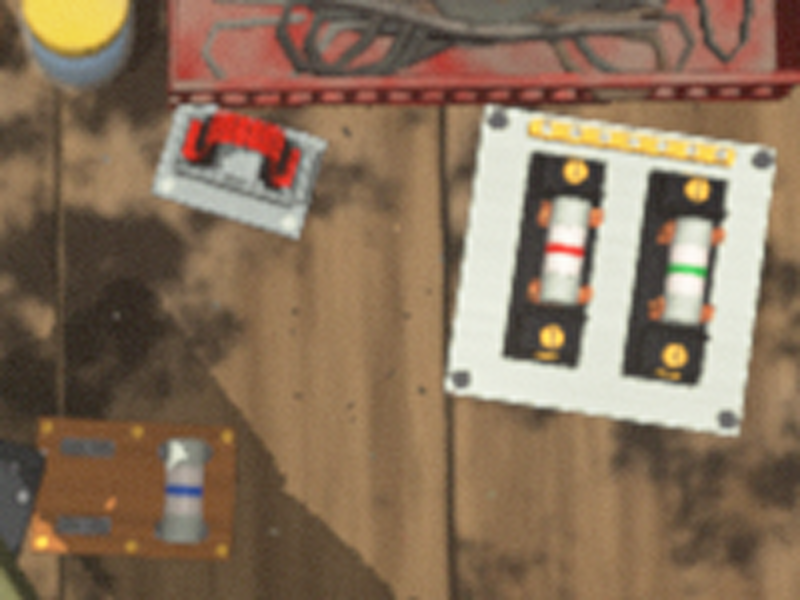

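```bash
python3 -c "
from workcell import ctrl
print(ctrl.finish_job())"
```

```text
the job is handed in; nothing more can be done
None
```

I fitted the red-banded fuse into the empty clips, stood the tongs back in their holder, and handed the job in at about 18 s of the 72 s allowed. The hand-in gives no verdict, so the result rests on my own checks.

- **Insertion:** The push through the throat peaked at about 14 N. Drag then fell, and force rose steeply to about 20 N with no further travel, so I took that as bottomed and stopped. A 7 N sideways load showed up at first contact; moving about 1.2 mm across took it out before the push.
- **Fuse position:** After release, the top camera put the fuse centre at 34.0 mm height, the same as the green fuse. It lay within about 0.5 mm sideways of the seat point, with its line within the fit noise of the seat's.
- **Camera disagreement:** The side camera put both fuses 1–2 mm lower and the red one about 1 mm further to the side. It showed the same offset on the spare fuses at the start, so I treated it as calibration error. In that view red and green still match in height to 0.5 mm.
- **Tongs:** They stand upright on the pocket floor, with the bow within about 1.5 mm of where it started.
- **Everything else:** The blue fuse and, in view, the jar look undisturbed. I did not measure the other bystanders at the end. The gripper is clear and touches nothing.

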